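# Scoop the dominoes back into their caddy

### The arm

A 6-joint arm with a two-finger parallel gripper is mounted at the origin on the work surface. World frame = base frame: x ahead of the robot, y to its left, z up, the work surface at z = 0. Lengths are in mm, angles in degrees, forces in N, time in s.
With the tool pointing down it reaches from about 350 to 850 mm from the base axis. Payload 8.1 kg.
Tool frame: the origin (TCP) lies midway between the tips of the shut fingers; the grasp point (between the pads) lies hold_point_z behind it (hold_point_z is the distance from the TCP to the grasp point, in mm); z points along the fingers, x is the direction in which the jaws open and shut, and the axes are right-handed (so a half turn about z gives the same grasp; the last joint's range is limited). The gripper opens to 85 mm and grips with 20 to 120 N. Pads are 22 mm wide; open, the fingers measure 114 mm over their backs; the gripper's body (76 mm by 85 mm) begins 54 mm behind the grasp point. The pads swing forward as they close: fully open they stand 13 mm farther back than shut.
Start: joints at [-71.872, 7.471, 85.268, -0, 87.261, -4.893], TCP at [234.665, -552.211, 231.292] pointing down, gripper open.
Joint ranges: [-169.43, 169.43], [-51.17, 129.36], [1.28, 143.12], [-76.62, 256.62], [0, 156.53], [-152.29, 152.29]. Speed limits (degrees/s): [136.94, 136.94, 159.86, 180, 180, 180].

### API

Orientations are given as [roll, pitch, yaw] about the fixed x, y, z axes, in that order (R = Rz(yaw) Ry(pitch) Rx(roll)).
In Python, from bench import * gives the robot as it stands.
- The arm moves only by the shell command python3 -m pendant 'ROWS' [OPENING] [FORCE]. ROWS is JSON, a list that holds one entry, the list of rows, each a list of 4 numbers: the shift along the tool's x, y, z normalised to -1 to 1, where 1 is 0.02 m, then the turn about the tool's z normalised to -1 to 1, where 1 is 0.08 rad. A call has exactly 10 rows; each row shifts and turns the pose as measured when the row begins, along the tool's axes as they then stand; what a row does not reach is not made up. A row lasts 1/12 s, in which the tool goes at most 41.7 mm and 7.16 degrees, less where a joint would pass 70% of its speed; a pose out of reach is approached as far as the arm can. A call with a number of a shift or a turn outside -1 to 1 is refused whole. A call with a gripper value outside its range is refused whole. OPENING is the gripper's target within -1 to 1 (fully open at 1, half-way at 0, shut at -1), set as the call begins (- or left out, the last holds). The fingers move at their own pace and stop on an object; FORCE is the grip in N (left out, the last holds). Time passes only in rows, so rows that do not move let the fingers close, or fill a call up. It gives the time, the measured TCP pose, the force and the opening at its end, in the units of the state.
- sense(): the state, without advancing time (a new reading comes with each control period).
- snapshot(name): name is "scene" or "top" or "wrist"; returns the picture (400x640x3 uint8, red, green, blue); there is no depth.
- calibration(name): a dict with "mtx" (3x3 intrinsics, pixels), "world_to_cam" (4x4, takes a point from world to camera coordinates); the wrist camera has in their place "hand_eye" (4x4, takes a point from camera to tool coordinates, whose origin is the TCP and whose axes are the tool frame's). Camera axes: x right, y down, z forward; pixel columns grow to the right and rows downward; lengths in mm; the calibration is good to about 2 mm. A picture is of the moment at which its call begins: read the wrist's pose just before it. calibration takes no time and is no camera call.
- hand_in(): hands the job in, once; it reports no verdict.
The state is a dict: "time": time; "joint_pos": joint angles; "qd": joint speeds; "joint_efforts": joint torques, N m; "tool_pos": TCP position; "tcp_rot": TCP orientation; "ft_force": force on the tool from outside, world axes, zero at the start; "wrist_torque": the same for the moment, N m; "finger_gap": finger opening in mm.
Only numpy, scipy, OpenCV 4.12 (cv2) and the standard library are available. Lean on these libraries where they do the work, as an engineer would, in place of code of your own. Each camera call takes 0.05 s, during which the arm holds its last target.

### The job

Clear the game away: pick up the orange scoop by its black handle, scoop up the two black dominoes lying in the low wooden pen and tip them, from close above, into the open top tier of the clear domino caddy. Move the dominoes with the scoop only, never touching them with the gripper, then set the scoop back flat in the middle of its grey coaster and let go. Leave the steel cup and the amber jar where they stand.

Things in the scene. Friction and masses are not known exactly. Their poses are not given: they have to be found in the camera images.
- scoop: Loose orange dustpan-like scoop, 140 g, 116 mm wide (y), 100 mm long (x), open at its -x end, which points to the robot at the start. Underside flat; floor 5 mm thick, its front 30 mm ramping down to a 1.5 mm lip. Side walls 30 mm high, back wall 36 mm high with inner face at x = +46 mm; 110 mm wide inside. Origin: on the underside midway between lip (x -50 mm) and back (+50 mm); z up.
- scoop_grip (a point): Where to grip the scoop: the middle of its black handle block, 40 mm +x and 74 mm above the scoop's origin. The block is 44 mm long (scoop x, +18 to +62 mm), 14 mm wide (scoop y) and spans 58 to 94 mm above the underside; grip it across its 14 mm from above.
- scoop_tip (a point): Middle of the scoop's front lip at the underside, 50 mm -x of the scoop's origin.
- coaster: Fixed grey silicone coaster, rectangular, 170 (x) x 150 (y) x 4 mm thick, the scoop's place. Origin: centre of its underside, on the table.
- pen: Fixed wooden frame of three walls, 30 mm high, 12 mm thick, no floor: the dominoes lie on the table in it. Origin: on the table, middle of the near (robot-side) wall's inner face; x points away from the robot into the pen. Inside 180 mm wide (y +-90 mm); side walls run to x = 120 mm; far side open. The near wall is a stop against which the scoop can be driven under the dominoes.
- domino_a: Loose black jumbo domino with white pips, 64 (x) x 32 (y) x 14 mm (z), fully rounded edges (radius 7 mm), polished and slippery, 40 g. Origin: its centre, 7 mm above the table. It lies nearer to the pen's near wall, its long side roughly along the wall.
- domino_b: The second black domino, same size, origin at its centre; lies farther from the near wall, roughly parallel to it.
- caddy: Fixed clear acrylic caddy of two stacked trays, 130 (x) x 180 (y) x 95 mm high, walls 4 mm. The upper tier is open at the top: inner floor 54 mm and rim 95 mm above the table, inside 122 (x) x 172 mm (y). The lower tier is covered and already holds dominoes that stay there. Origin: centre of the underside, on the table.
- caddy_floor (a point): Centre of the upper tier's inner floor, 54 mm above the table.
- cup: Loose stainless steel espresso cup, 62 mm across at the rim, 60 mm high. Origin: centre of its underside. Bystander.
- jar: Loose amber glass jar with wooden lid, 70 mm across, 100 mm high. Origin: centre of its underside. Bystander.

How it is judged:
By the outcome, as a careful person would: the job done as asked, in the order asked, and still so for the second after the job is handed in, with the robot touching nothing.
It also fails if it takes over 58 s, if anything falls off the work surface, if the arm or the gripper's body presses on something with over 40 N, if the wrist force passes 120 N, or if a joint passes its speed limit or range.

## Working session

There is one attempt and no reset: what is moved stays moved. The work goes in short steps, Python scripts to look and compute and a shell command to move; the robot and the scene stay as the last step left them, time stands still between calls to the robot, and variables do not carry over. Pictures are saved under pics/ and viewed, and the job is handed in when it is done.

```bash
ls; mkdir -p pics; python3 - <<'E'
from bench import *
import cv2
s=sense(); print(s)
for n in ("scene","top","wrist"):
    im=snapshot(n); cv2.imwrite(f"pics/{n}0.png",im[:,:,::-1])
    c=calibration(n); print(n,{k:(v.tolist() if hasattr(v,'tolist') else v) for k,v in c.items()})
E
```

```text
pics
{'time': 0.0, 'joint_pos': array([-7.18692497e+01,  7.51382574e+00,  8.53297372e+01, -1.60040346e-03,
        8.72625063e+01, -4.89453537e+00]), 'qd': array([ 0.02168825, -0.0956287 ,  0.09512544,  0.10457409, -0.10842501,
        0.06483782]), 'joint_efforts': array([ 3.05003399e-03, -5.69399285e+01, -5.00551522e+01, -6.17503974e-05,
        1.45135805e-02,  1.89205230e-05]), 'tool_pos': array([ 234.50522813, -551.6689899 ,  230.25342364]), 'tcp_rot': array([-1.79992543e+02,  1.05818786e-01, -6.69746295e+01]), 'ft_force': array([-0.59222432,  0.69111777,  0.33640453]), 'wrist_torque': array([ 0.03387438,  0.0265841 , -0.00290602]), 'finger_gap': 85.35551353467672}
scene {'mtx': [[401.7329708662742, 0.0, 315.1551213644252], [0.0, 401.7329708662742, 195.48143240887774], [0.0, 0.0, 1.0]], 'world_to_cam': [[0.05510878477514836, 0.9982041518030323, 0.02348389158114738, -26.501256162403102], [0.528666790509592, -0.009218095526723705, -0.8487793890800759, -215.351969965448], [-0.847038633388639, 0.0591903542652763, -0.5282253832494777, 1623.7453683592526], [0.0, 0.0, 0.0, 1.0]]}
top {'mtx': [[435.36590864933214, 0.0, 319.56964702645354], [0.0, 435.36590864933214, 196.47699096126303], [0.0, 0.0, 1.0]], 'world_to_cam': [[-0.009599397046358467, -0.9994427711591646, -0.03196871523905695, 33.6849276268805], [-0.9836874099054728, 0.015181482971551159, -0.17924453176665328, 549.3798195768725], [0.179629984050015, 0.02972658326269682, -0.9832850039931031, 1090.629194287059], [0.0, 0.0, 0.0, 1.0]]}
wrist {'mtx': [[304.78286524946094, 0.0, 322.64541845155446], [0.0, 304.78286524946094, 197.03937201834285], [0.0, 0.0, 1.0]], 'hand_eye': [[0.9999994052116854, -0.0010706613411596158, 0.00020799174512893442, -0.48074245900198154], [0.0009589017614950466, 0.953911816473349, 0.30008553264015414, -76.23364043539175], [-0.0005196957622464841, -0.30008515470913555, 0.9539122757567947, -143.73851524575124], [0.0, 0.0, 0.0, 1.0]]}
```

View pics/scene0.png

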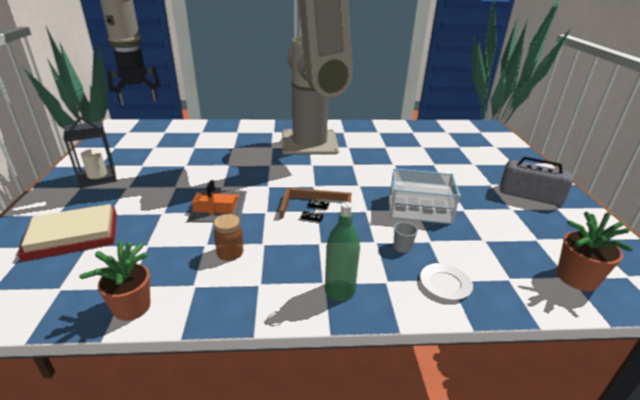

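View pics/top0.png

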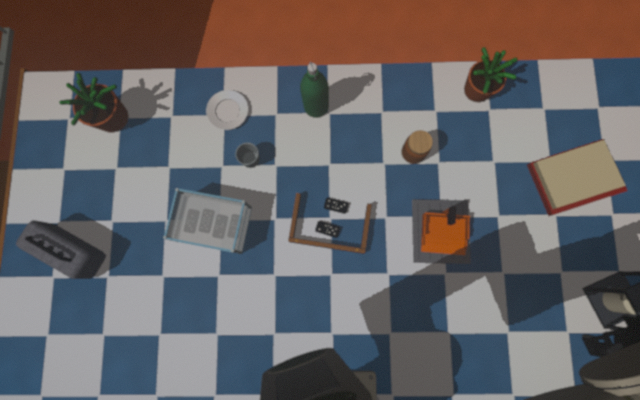

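View pics/wrist0.png

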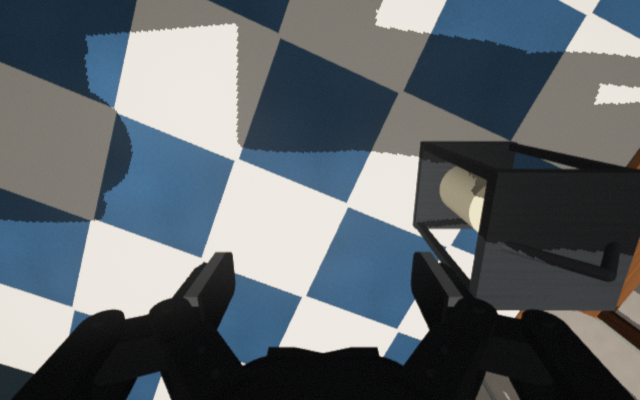

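```bash
python3 - <<'E'
import bench
print([n for n in dir(bench) if not n.startswith('__')]); print(getattr(bench,'hold_point_z',None))
import cv2
t=cv2.imread('pics/top0.png'); s=cv2.imread('pics/scene0.png')
cv2.imwrite('pics/top_c1.png',cv2.resize(t[180:275,280:480],(800,380),interpolation=cv2.INTER_CUBIC))
cv2.imwrite('pics/top_c2.png',cv2.resize(t[130:260,150:280],(780,780)[:2],interpolation=cv2.INTER_CUBIC)[:600])
cv2.imwrite('pics/sc_c1.png',cv2.resize(s[160:260,180:340],(800,500),interpolation=cv2.INTER_CUBIC))
E
```

```text
['PlanningError', 'calibration', 'hand_in', 'hold_point_z', 'sense', 'snapshot']
18.700000000000003
```

View pics/top_c1.png

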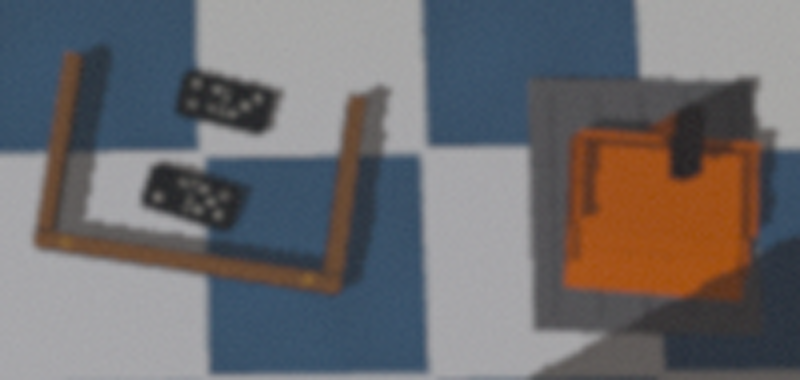

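View pics/sc_c1.png

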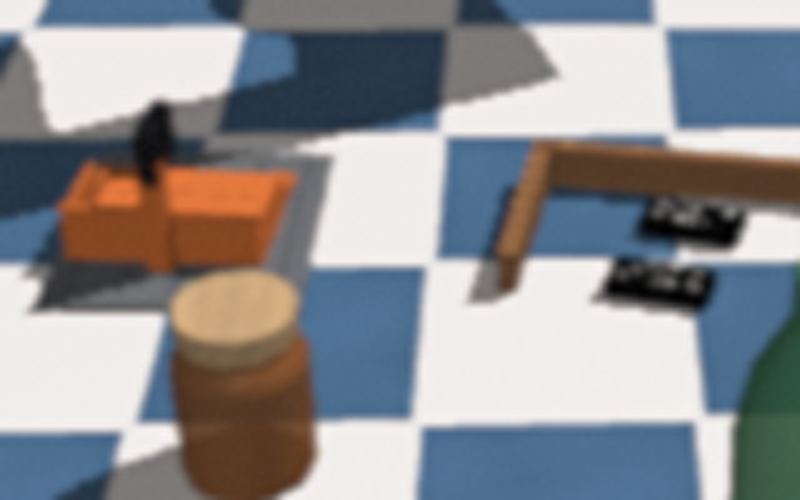

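View pics/top_c2.png

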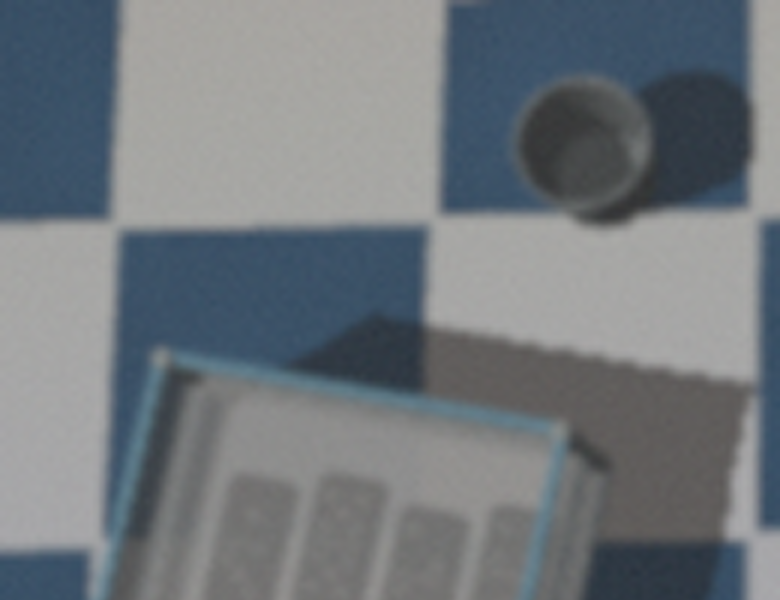

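```bash
cat > h.py <<'E'
import numpy as np, cv2
from bench import *
from scipy.spatial.transform import Rotation as R
def cam(name,st=None):
    c=calibration(name); K=np.array(c['mtx'])
    if name=='wrist':
        T=np.eye(4); T[:3,:3]=R.from_euler('xyz',st['tcp_rot'],degrees=True).as_matrix(); T[:3,3]=st['tool_pos']
        C2W=T@np.array(c['hand_eye'])
    else: C2W=np.linalg.inv(np.array(c['world_to_cam']))
    return K,C2W
def ray(name,px,z,st=None):
    K,M=cam(name,st); d=M[:3,:3]@np.linalg.inv(K)@np.array([px[0],px[1],1.]); o=M[:3,3]
    return o+d*(z-o[2])/d[2]
def proj(name,p,st=None):
    K,M=cam(name,st); q=np.linalg.inv(M)@np.append(p,1.); u=K@q[:3]; return u[:2]/u[2]
E
python3 - <<'E'
from h import *
np.set_printoptions(precision=1,suppress=True)
print('campos',cam('top')[1][:3,3],cam('scene')[1][:3,3])
f=lambda x,y:(280+x/4-.375,180+y/4-.375)
def P(n,x,y,z): p=ray('top',f(x,y),z); print(n,p[:2]); return p
for n,x,y in [('penBL',36,235),('penBR',338,285),('penTL',66,52),('penTR',368,94)]: P(n,x,y,30)
for n,x,y in [('penBLin',58,235),('penBRin',328,270),('penTLin',80,52),('penTRin',350,94)]: P(n,x,y,30)
P('a',195,195,14);P('b',228,100,14)
a=[P('coast',x,y,4) for x,y in [(530,80),(755,80),(765,330),(533,328)]]; print(np.mean(a,0))
P('handlefar',690,105,94);P('handlenear',687,172,94); P('lipL',565,287,3);P('lipR',745,298,3)
P('backL',575,132,36);P('backR',757,143,36)
g=lambda x,y:(150+x/6-.4,130+y/6-.4)
for n,x,y in [('cadTL',160,357),('cadTR',562,430),('cadBL',100,590)]: print(n,ray('top',g(x,y),95)[:2])
print('cup',ray('top',g(582,140),60)[:2]); 
print('jar',ray('top',(421,140),100)[:2], 'bottle',ray('top',(311,68),230)[:2])
E
python3 - <<'E'
import cv2
t=cv2.imread('pics/top0.png')
cv2.imwrite('pics/top_c3.png',cv2.resize(t[180:260,150:260],(770,560),interpolation=cv2.INTER_CUBIC))
E
```

```text
campos [ 344.8   -7.1 1171.9] [1490.7  -71.6  675.5]
penBL [442.8 109.8]
penBR [407.9 -87.1]
penTL [564.9  90.1]
penTR [ 533.4 -110.4]
penBLin [442.6  95.4]
penBRin [417.7 -80.8]
penTLin [564.7  80.7]
penTRin [533.6 -98.5]
a [469.5   5.2]
b [533.4 -17.8]
coast [ 545.7 -222.3]
coast [ 543.4 -372.9]
coast [ 376.8 -367.7]
coast [ 379.7 -216.3]
[ 461.4 -294.8    4. ]
handlefar [ 512.9 -303.6]
handlenear [ 471.2 -299.1]
lipL [ 406.4 -238.9]
lipR [ 397.8 -356.4]
backL [ 505.2 -244. ]
backR [ 496.3 -361.2]
cadTL [566.3 391. ]
cadTR [532.3 218.3]
cadBL [467.2 411.4]
cup [668.7 219.6]
jar [ 682.8 -234.3] bottle [821.1  38.4]
```

View pics/top_c3.png

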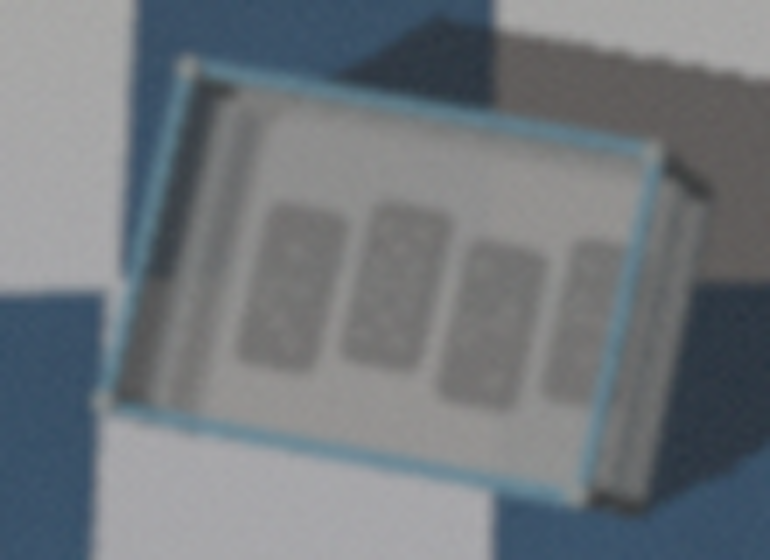

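```bash
cat >> h.py <<'E'
def need(tgt,yaw=None):
    s=sense(); Rm=R.from_euler('xyz',s['tcp_rot'],degrees=True).as_matrix()
    d=Rm.T@(np.array(tgt)-s['tool_pos']); print('t',round(s['time'],2),'pos',s['tool_pos'].round(1),'rot',s['tcp_rot'].round(1),'F',s['ft_force'].round(1),'gap',round(s['finger_gap'],1))
    out=d/20
    t=0
    if yaw is not None: t=-np.deg2rad((yaw-s['tcp_rot'][2]+180)%360-180)/.08
    print('tool mm',d.round(1),'units',out.round(2),'turn',round(t,2))
E
python3 -m pendant '[[[-0.5,-0.75,0,0.6],[-0.6,-0.85,0,0.6],[-0.6,-0.85,0,0.6],[-0.6,-0.85,0,0.6],[-0.6,-0.85,0,0.6],[-0.6,-0.85,0,0.6],[-0.6,-0.85,0,0.6],[-0.6,-0.85,0,0.6],[-0.6,-0.85,0,0.6],[-0.6,-0.85,0,0.6]]]' 1 60
python3 - <<'E'
from h import *
np.set_printoptions(precision=1,suppress=True)
g=lambda x,y:(150+x/7-.4,180+y/7-.4)
a=np.array([ray('top',g(*p),95)[:2] for p in [(187,66),(655,152),(582,497),(103,402)]]); print(a,a.mean(0))
for i in range(4): d=a[(i+1)%4]-a[i]; print(np.hypot(*d),np.degrees(np.arctan2(d[1],d[0])))
need([492,-302,150],-94.5)
E
```

```text
time: 0.98
tool_pos: [378.7, -402.2, 226.1]
tcp_rot: [179.7, 0.4, -96.1]
ft_force: [-0.4, -0.4, 0.0]
finger_gap: 86.1
[[566.5 390.9]
 [532.1 218.6]
 [408.7 241.8]
 [444.4 415.1]] [487.9 316.6]
175.69755446055908 -101.28814187847489
125.60667188927823 169.33486506188171
176.9318782084455 78.34803402171902
124.47582250049493 -11.226000293573763
t 0.98 pos [ 378.7 -402.2  226.1] rot [179.7   0.4 -96.1] F [-0.4 -0.4  0. ] gap 86.1
tool mm [-111.2 -102.4   76.2] units [-5.6 -5.1  3.8] turn -0.35
```

```bash
python3 -m pendant '[[[-0.7,-0.65,0.4,0],[-0.7,-0.65,0.5,0],[-0.7,-0.65,0.5,0],[-0.7,-0.65,0.5,0],[-0.7,-0.65,0.5,-0.1],[-0.7,-0.65,0.5,-0.1],[-0.6,-0.6,0.4,-0.1],[-0.5,-0.4,0.3,-0.05],[-0.3,-0.2,0.1,0],[0,0,0,0]]]'
python3 - <<'E'
from h import *
np.set_printoptions(precision=1,suppress=True)
need([492,-302,150],-94.5)
s=sense(); im=snapshot('wrist'); cv2.imwrite('pics/w1.png',im[:,:,::-1])
for p in [(492,-302,98),(512,-304,98),(472,-300,98),(402,-297.6,5)]: print(proj('wrist',p,s))
E
```

```text
time: 1.82
tool_pos: [498.2, -291.4, 146.7]
tcp_rot: [179.5, 0.5, -94.5]
ft_force: [-0.1, -0.5, -0.5]
finger_gap: 85.4
t 1.82 pos [ 498.2 -291.4  146.7] rot [179.5   0.5 -94.5] F [-0.1 -0.5 -0.5] gap 85.4
tool mm [11.   5.4 -3.4] units [ 0.6  0.3 -0.2] turn 0.01
[339.7 225.8]
[340.9 197.8]
[338.6 252.2]
[336.8 269.2]
```

View pics/w1.png

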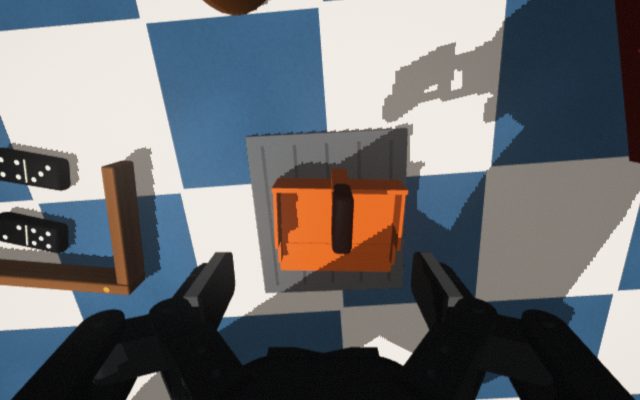

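```bash
python3 - <<'E'
from h import *
np.set_printoptions(precision=1,suppress=True)
s=sense()
im=cv2.imread('pics/w1.png'); hsv=cv2.cvtColor(im,cv2.COLOR_BGR2HSV)
m=cv2.inRange(hsv,(3,170,60),(14,255,255)); m[:,:230]=0; m[:140]=0; m[290:]=0
ys,xs=np.where(m); print(xs.min(),xs.max(),ys.min(),ys.max())
# bottom edge
pts=[]
for x in range(290,386,4):
    c=np.where(m[:,x])[0]; pts.append((x,c.max()+.5))
p=np.array(pts); k=np.polyfit(p[:,0],p[:,1],1); print('lip',k, np.abs(p[:,1]-np.polyval(k,p[:,0])).max())
A=ray('wrist',(290,np.polyval(k,290)),5,s);B=ray('wrist',(385,np.polyval(k,385)),5,s);d=A-B;print('yaw',np.degrees(np.arctan2(-d[0],d[1])),A,B)
pts=[]
for x in list(range(280,325,4))+list(range(358,400,4)):
    c=np.where(m[:,x])[0]; pts.append((x,c.min()-.5))
p=np.array(pts); k=np.polyfit(p[:,0],p[:,1],1); print('back',k, np.abs(p[:,1]-np.polyval(k,p[:,0])).max())
A=ray('wrist',(280,np.polyval(k,280)),40,s);B=ray('wrist',(400,np.polyval(k,400)),40,s);d=A-B;print('yaw',np.degrees(np.arctan2(-d[0],d[1])),A,B)
print('corners',ray('wrist',(272,187),40,s),ray('wrist',(408,190),40,s),ray('wrist',(281,269),5.5,s),ray('wrist',(391,272),5.5,s))
print('handle near',ray('wrist',(342,252),98,s), ray('wrist',(342.5,200),98,s))
cv2.imwrite('pics/w1c.png',cv2.resize(im[110:300,230:430],(800,760))[:600])
E
```

```text
272 407 169 271
lip [  0.  264.3] 0.5272463768116609
yaw -5.416464309191557 [ 404.8 -248.5    5. ] [ 395.3 -349.2    5. ]
back [  0.  175.1] 1.121014194610126
yaw -5.103187616895642 [ 513.6 -256.    40. ] [ 504.6 -357.    40. ]
corners [ 506.6 -248.3   40. ] [ 495.  -363.8   40. ] [ 406.4 -239.1    5.5] [ 394.1 -355.4    5.5]
handle near [ 471.5 -302.9   98. ] [ 509.9 -305.5   98. ]
```

View pics/w1c.png

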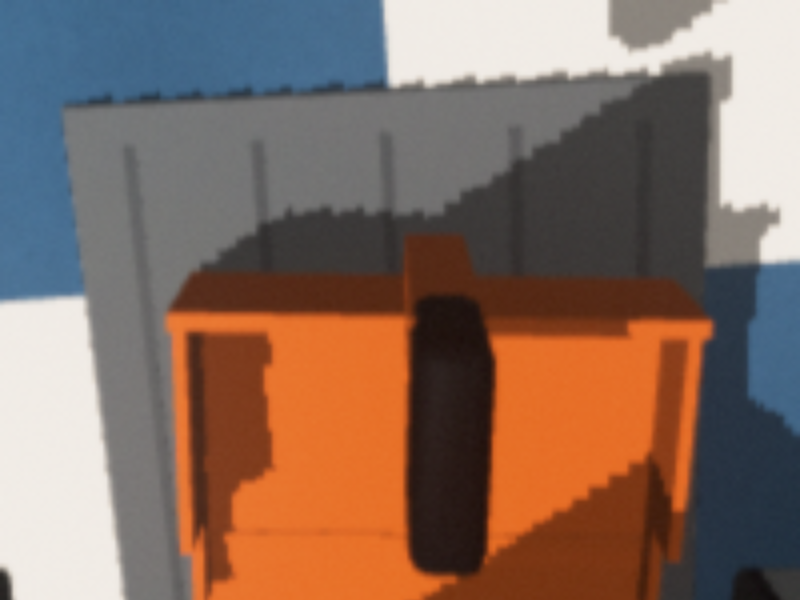

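```bash
python3 -c "
from h import *
need([490.5,-305,60],-95.3)"

```

```text
t 1.87 pos [ 497.8 -292.   146.8] rot [179.5   0.5 -94.5] F [-0.9 -0.  -0.2] gap 85.8
tool mm [14.2  5.5 86.8] units [0.71 0.28 4.34] turn 0.18
```

```bash
python3 -m pendant '[[[0.2,0.1,0.3,0.1],[0.2,0.1,0.5,0.1],[0.2,0.1,0.6,0],[0.1,0,0.6,0],[0,0,0.6,0],[0,0,0.6,0],[0,0,0.5,0],[0,0,0.3,0],[0,0,0.1,0],[0,0,0,0]]]'
python3 -c "
from h import *
need([490.5,-305,60],-95.3)"

```

```text
time: 2.7
tool_pos: [485.4, -309.9, 55.7]
tcp_rot: [179.4, 0.4, -95.8]
ft_force: [-0.7, -0.2, 0.1]
finger_gap: 85.2
t 2.7 pos [ 485.4 -309.9   55.7] rot [179.4   0.4 -95.8] F [-0.7 -0.2  0.1] gap 85.2
tool mm [-5.4 -4.6 -4.3] units [-0.27 -0.23 -0.22] turn -0.11
```

```bash
python3 -m pendant '[[[-0.25,-0.2,-0.2,-0.1],[0,0,0,0],[0,0,0,0],[0,0,0,0],[0,0,0,0],[0,0,0,0],[0,0,0,0],[0,0,0,0],[0,0,0,0],[0,0,0,0]]]' -1 60
python3 -c "
from h import *
need([490.5,-305,60],-95.3)
im=snapshot('wrist'); cv2.imwrite('pics/w2.png',im[:,:,::-1])"

```

```text
time: 3.53
tool_pos: [492.6, -305.3, 63.1]
tcp_rot: [179.7, 0.3, -95.2]
ft_force: [-0.1, 0.7, -2.0]
finger_gap: 13.0
t 3.53 pos [ 492.6 -305.3   63.1] rot [179.7   0.3 -95.2] F [-0.1  0.7 -2. ] gap 13.0
tool mm [-0.1  2.1  3.1] units [-0.    0.11  0.16] turn 0.02
```

View pics/w2.png

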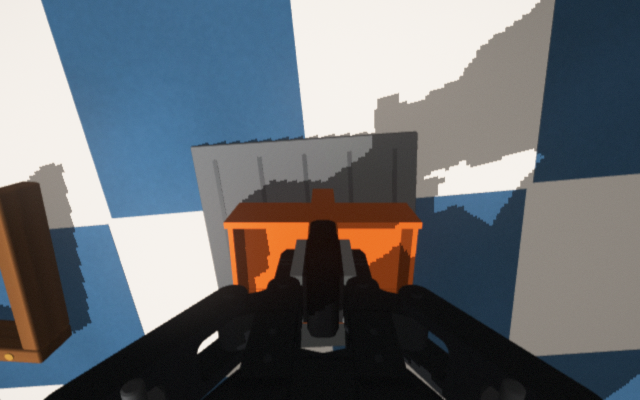

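```bash
python3 - <<'E'
from h import *
np.set_printoptions(precision=1,suppress=True)
print('bottle base', ray('scene',(341,293),0), ray('top',(317,112),0), 'topcap',ray('scene',(346,208),0),ray('top',(313,66),0),ray('top',(313,66),250),ray('scene',(346,208),250))
print('jar',ray('scene',(229,222),100),ray('scene',(229,250),0),'cup',ray('scene',(405,228),60))
c=np.array([430,7.]);
for d in [(225,-1.5),(235,-1.5),(92,-1.5),(95,-1.5)]:
  t=np.deg2rad(-9.6); print(d, c+np.array([[np.cos(t),-np.sin(t)],[np.sin(t),np.cos(t)]])@d)
E
```

```text
bottle base [831.4  40.1   0. ] [802.8  33.3   0. ] topcap [481.  94.   0.] [943.5  43.7   0. ] [815.8  32.9 250. ] [854.7  32.7 250. ]
jar [ 686.  -223.5  100. ] [ 670.7 -234.3    0. ] cup [666.8 221.4  60. ]
(225, -1.5) [651.6 -32. ]
(235, -1.5) [661.5 -33.7]
(92, -1.5) [520.5  -9.8]
(95, -1.5) [523.4 -10.3]
```

```bash
python3 -m pendant '[[[0,0,-0.2,0],[0,0,-0.4,0],[0,0,-0.6,0],[-0.2,-0.1,-0.6,0.1],[-0.5,-0.2,-0.5,0.1],[-0.7,-0.3,-0.4,0.1],[-0.8,-0.35,-0.2,0.1],[-0.8,-0.35,0,0.1],[-0.8,-0.35,0,0.1],[-0.7,-0.3,0,0.1]]]'
python3 -c "
from h import *
need([655,-32,120],-99.6)
im=snapshot('scene'); cv2.imwrite('pics/s1.png',cv2.resize(im[120:280,160:400,::-1],(720,480)))"

```

```text
time: 4.42
tool_pos: [546.2, -220.9, 136.4]
tcp_rot: [-179.9, 0.1, -99.1]
ft_force: [-0.4, -0.7, -1.1]
finger_gap: 13.4
t 4.42 pos [ 546.2 -220.9  136.4] rot [-1.799e+02  1.000e-01 -9.910e+01] F [-0.4 -0.7 -1.1] gap 13.4
tool mm [-203.7  -77.6   16.9] units [-10.18  -3.88   0.84] turn 0.12
```

View pics/s1.png

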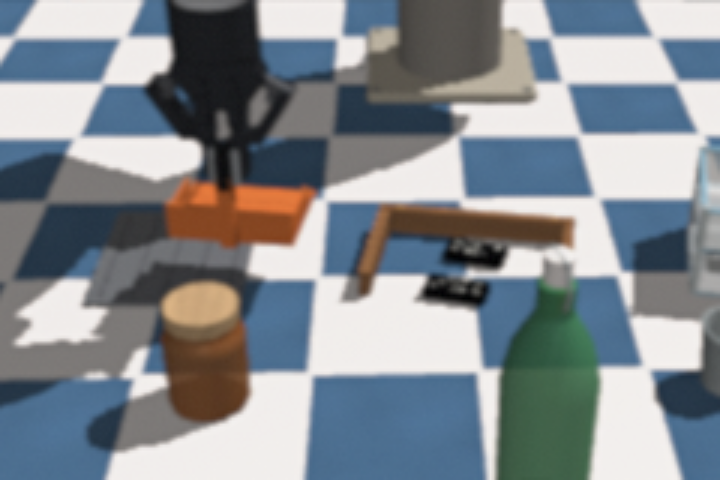

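```bash
python3 -m pendant '[[[-0.9,-0.35,0.1,0],[-1,-0.4,0.1,0.05],[-1,-0.4,0.1,0],[-1,-0.4,0.1,0],[-1,-0.4,0.1,0],[-1,-0.4,0.1,0],[-1,-0.4,0,0],[-1,-0.4,0,0],[-0.7,-0.3,0,0],[-0.3,-0.1,0,0]]]'
python3 -c "
from h import *
need([655,-32,120],-99.6)
im=snapshot('wrist'); cv2.imwrite('pics/w3.png',im[:,:,::-1])
im=snapshot('top'); cv2.imwrite('pics/t3.png',cv2.resize(im[120:280,250:450,::-1],(800,640))[:600])"

```

```text
time: 5.3
tool_pos: [656.4, -45.6, 143.1]
tcp_rot: [-178.8, 0.0, -99.4]
ft_force: [0.0, -0.1, -0.9]
finger_gap: 13.2
t 5.3 pos [656.4 -45.6 143.1] rot [-178.8    0.   -99.4] F [ 0.  -0.1 -0.9] gap 13.2
tool mm [-13.1   4.1  23.1] units [-0.66  0.21  1.15] turn 0.03
```

View pics/w3.png

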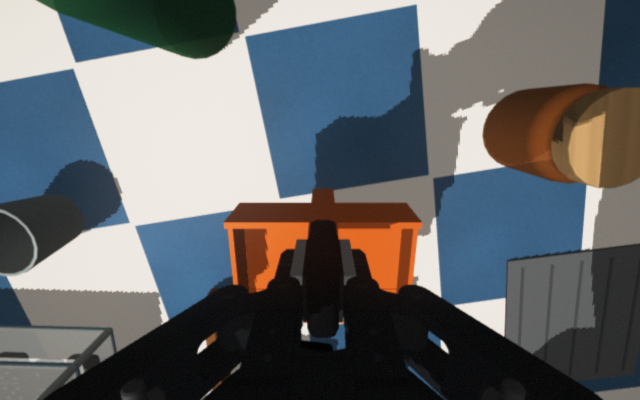

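View pics/t3.png

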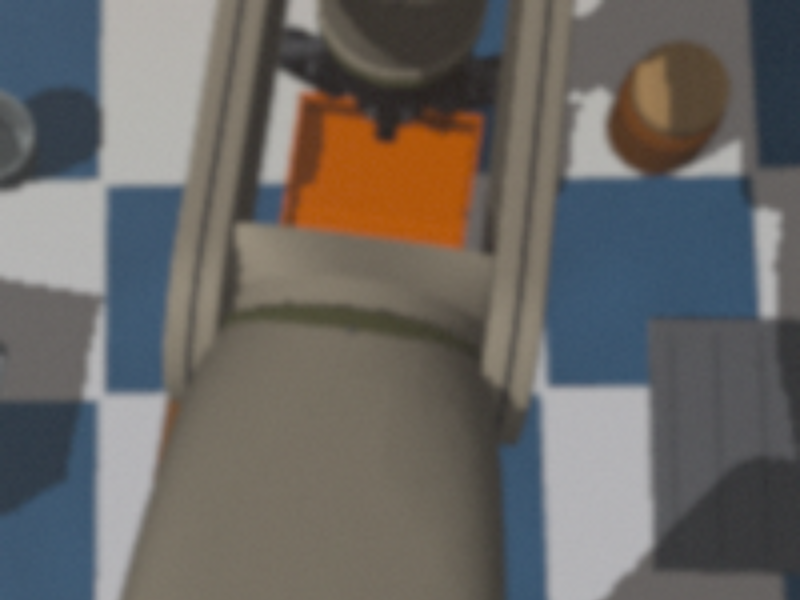

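```bash
python3 -m pendant '[[[-0.2,-0.1,0.3,0],[-0.2,0,0.5,0],[-0.2,0,0.5,0],[-0.1,0,0.5,0],[0,0,0.5,0],[0,0,0.5,0],[0,0,0.4,0],[0,0,0.3,0],[0,0,0.1,0],[0,0,0,0]]]'
python3 -c "
from h import *
need([660,-33.5,60],-99.6)
im=snapshot('scene'); cv2.imwrite('pics/s2.png',cv2.resize(im[150:270,250:430,::-1],(780,520)))"

```

```text
time: 6.23
tool_pos: [658.1, -37.4, 60.2]
tcp_rot: [-179.2, -0.1, -99.7]
ft_force: [1.7, 0.4, 2.8]
finger_gap: 13.3
t 6.23 pos [658.1 -37.4  60.2] rot [-1.792e+02 -1.000e-01 -9.970e+01] F [1.7 0.4 2.8] gap 13.3
tool mm [-4.1 -1.2  0.2] units [-0.21 -0.06  0.01] turn -0.03
```

View pics/s2.png

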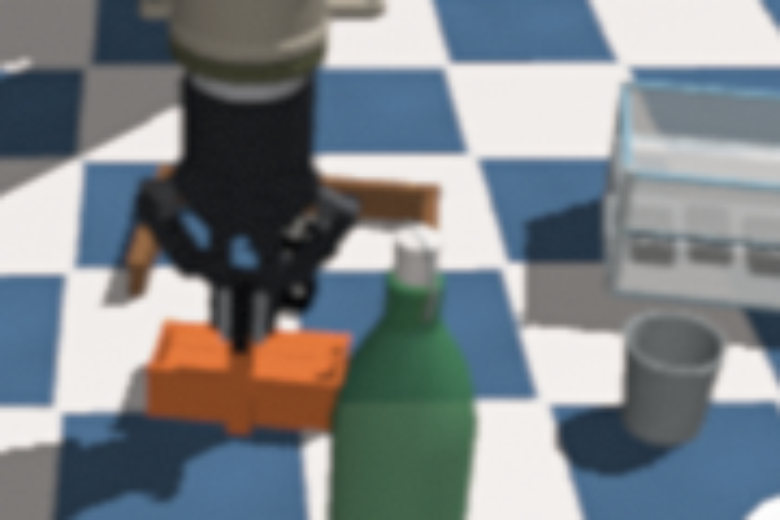

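```bash
python3 -m pendant '[[[-0.2,0.2,0,0],[0,0.4,0.02,0],[0,0.4,0.02,0],[0,0.4,0.02,0],[0,0.4,0.02,0],[0,0.4,0.02,0],[0,0.4,0.02,0],[0,0.4,0.02,0],[0,0.3,0.02,0],[0,0.2,0,0]]]' -1 80
python3 -c "
from h import *
need([520.5,-10,60],-99.6)
im=snapshot('scene'); cv2.imwrite('pics/s3.png',cv2.resize(im[150:270,250:430,::-1],(780,520)))"

```

```text
time: 7.12
tool_pos: [586.4, -19.7, 61.7]
tcp_rot: [-178.5, -0.1, -99.7]
ft_force: [-0.3, 0.6, -2.2]
finger_gap: 13.0
t 7.12 pos [586.4 -19.7  61.7] rot [-1.785e+02 -1.000e-01 -9.970e+01] F [-0.3  0.6 -2.2] gap 13.0
tool mm [ 1.5 66.6  0. ] units [0.08 3.33 0.  ] turn -0.02
```

View pics/s3.png

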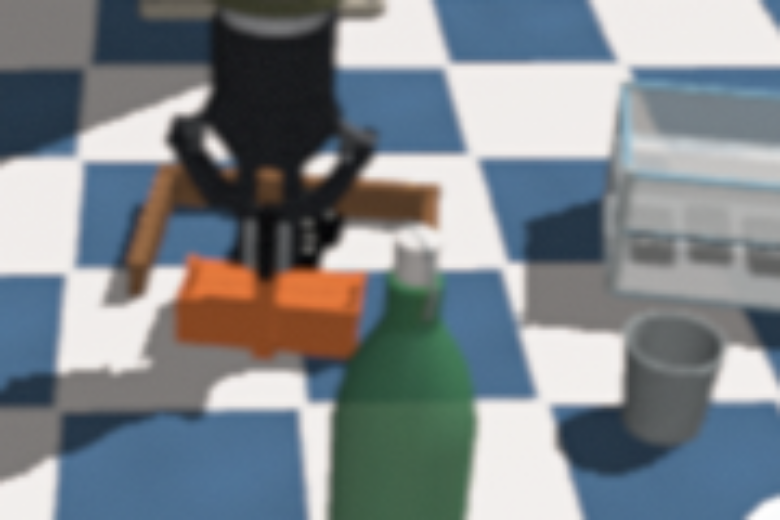

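```bash
python3 -m pendant '[[[0,0.2,0.1,0],[0,0.3,0.05,0],[0,0.3,0.04,0],[0,0.3,0.04,0],[0,0.3,0.04,0],[0,0.3,0.04,0],[0,0.3,0.04,0],[0,0.3,0.04,0],[0,0.2,0.04,0],[0,0.1,0,0]]]' -1 80
python3 -c "
from h import *
need([520.5,-10,60],-99.6)
im=snapshot('scene'); cv2.imwrite('pics/s4.png',cv2.resize(im[150:270,250:430,::-1],(780,520)))
im=snapshot('wrist'); cv2.imwrite('pics/w4.png',im[:,:,::-1])"

```

```text
time: 8.0
tool_pos: [548.3, -12.9, 64.9]
tcp_rot: [-176.3, -0.0, -99.7]
ft_force: [0.8, 0.2, -0.9]
finger_gap: 13.1
t 8.0 pos [548.3 -12.9  64.9] rot [-176.3   -0.   -99.7] F [ 0.8  0.2 -0.9] gap 13.1
tool mm [ 1.8 28.1  3.1] units [0.09 1.41 0.15] turn -0.02
```

View pics/s4.png

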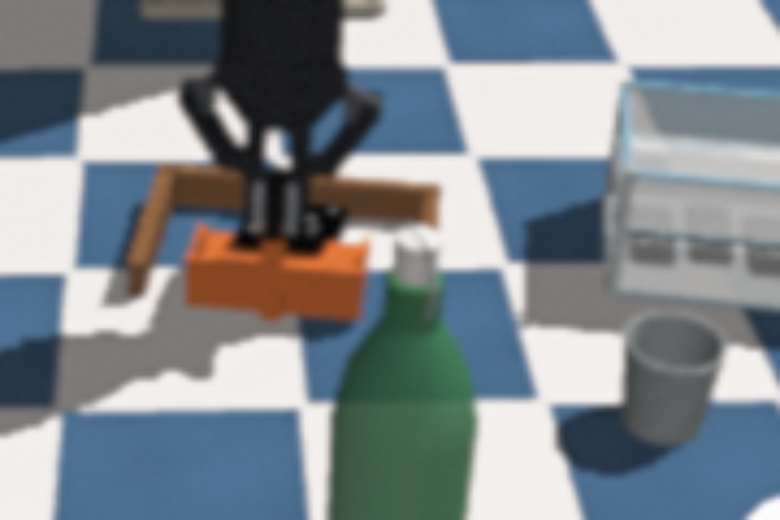

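View pics/w4.png

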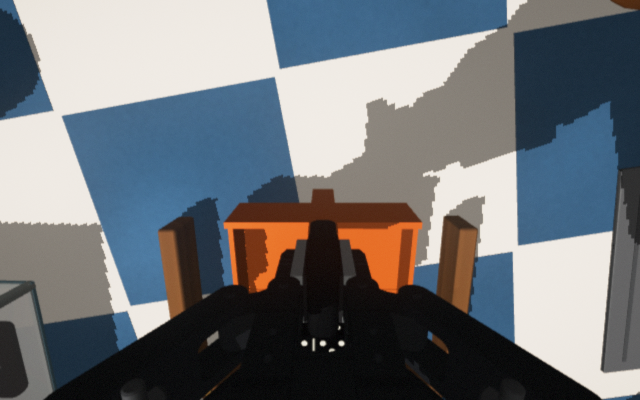

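```bash
python3 -m pendant '[[[0,0,0.1,0],[0,0,0.1,0],[0,0,0.1,0],[0,0,0.1,0],[0,0,0.1,0],[0,0,0,0],[0,0,0,0],[0,0,0,0],[0,0,0,0],[0,0,0,0]]]' -1 80
python3 -c "
from h import *
need([520.5,-10,60],-99.6)
print(sense()['wrist_torque'])"

```

```text
time: 8.93
tool_pos: [552.2, -13.4, 59.8]
tcp_rot: [-176.2, 0.0, -99.7]
ft_force: [1.3, -0.0, 4.4]
finger_gap: 13.3
t 8.93 pos [552.2 -13.4  59.8] rot [-176.2    0.   -99.7] F [ 1.3 -0.   4.4] gap 13.3
tool mm [ 2.  31.7 -2.3] units [ 0.1   1.59 -0.11] turn -0.02
[ 0.02203481  0.03903394 -0.02976971]
```

```bash
python3 -m pendant '[[[0.05,0.2,0,0],[0.05,0.3,-0.02,0],[0,0.3,-0.02,0],[0,0.3,-0.02,0],[0,0.3,-0.02,0],[0,0.3,-0.02,0],[0,0.2,-0.02,0],[0,0.1,0,0],[0,0,0,0],[0,0,0,0]]]' -1 80
python3 -c "
from h import *
need([520.5,-10,60],-99.6)
print(sense()['wrist_torque'])
im=snapshot('scene'); cv2.imwrite('pics/s5.png',cv2.resize(im[150:270,250:430,::-1],(780,520)))
im=snapshot('wrist'); cv2.imwrite('pics/w5.png',im[:,:,::-1])"

```

```text
time: 9.77
tool_pos: [517.9, -9.2, 63.8]
tcp_rot: [-174.9, 0.1, -99.7]
ft_force: [7.0, -1.1, -1.6]
finger_gap: 13.1
t 9.77 pos [517.9  -9.2  63.8] rot [-1.749e+02  1.000e-01 -9.970e+01] F [ 7.  -1.1 -1.6] gap 13.1
tool mm [ 0.3 -2.3  4. ] units [ 0.02 -0.12  0.2 ] turn -0.01
[-0.20649283 -1.56135559  0.17015104]
```

View pics/s5.png

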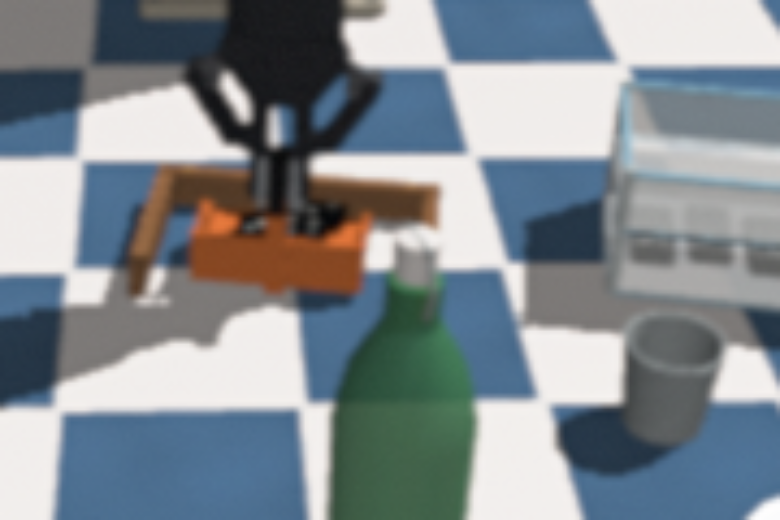

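View pics/w5.png

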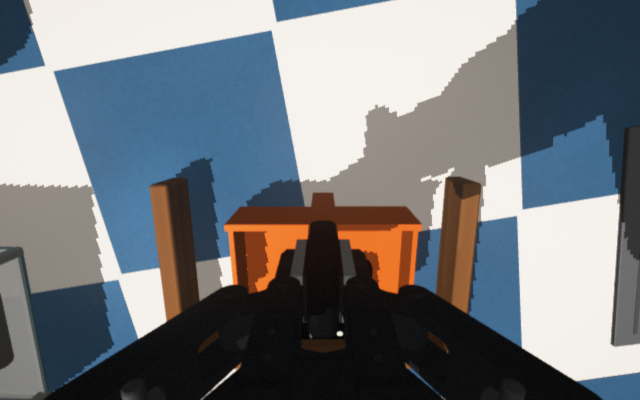

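```bash
python3 -c "
import cv2
im=cv2.imread('pics/s5.png')
cv2.imwrite('pics/s5c.png',cv2.resize(im[140:320,100:460],(800,400),interpolation=cv2.INTER_CUBIC))"

```

```text
(no output)
```

View pics/s5c.png

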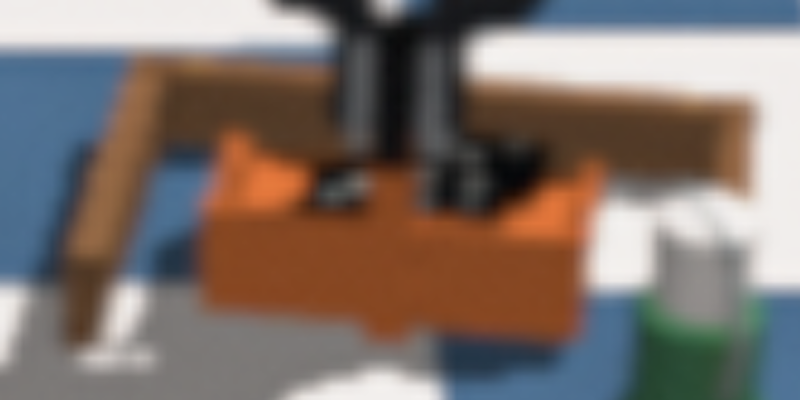

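```bash
python3 -m pendant '[[[0,0.02,0.1,0],[0,0.02,0.1,0],[0,0.02,0.1,0],[0,0.02,0.1,0],[0,0.02,0.1,0],[0,0.02,0.1,0],[0,0,0.05,0],[0,0,0,0],[0,0,0,0],[0,0,0,0]]]' -1 60
python3 -c "
from h import *
need([520.5,-10,60],-99.6)
print(sense()['wrist_torque'])
im=snapshot('scene'); cv2.imwrite('pics/s6.png',cv2.resize(im[180:230,280:350,::-1],(784,560),interpolation=cv2.INTER_CUBIC))"

```

```text
time: 10.7
tool_pos: [521.1, -9.7, 60.7]
tcp_rot: [-173.9, 0.0, -99.6]
ft_force: [4.1, -0.6, 3.3]
finger_gap: 12.9
t 10.7 pos [521.1  -9.7  60.7] rot [-173.9    0.   -99.6] F [ 4.1 -0.6  3.3] gap 12.9
tool mm [0.4 0.6 0.6] units [0.02 0.03 0.03] turn 0.01
[-0.12303305 -0.66296037  0.07588645]
```

View pics/s6.png

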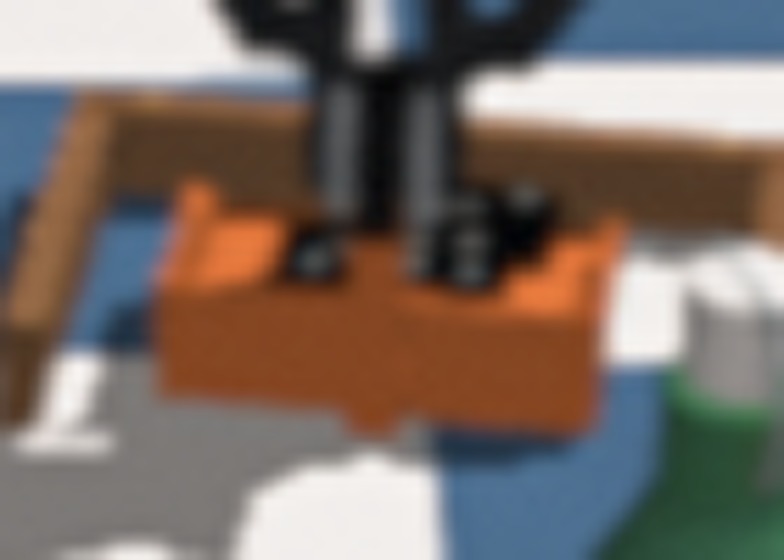

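```bash
python3 -m pendant '[[[0,0,0,0],[0,0,0,0],[0,0,-0.1,0],[0,-0.01,-0.2,0],[0,-0.02,-0.25,0],[0,-0.02,-0.25,0],[0,-0.02,-0.25,0],[0,-0.02,-0.25,0],[0,-0.02,-0.15,0],[0,0,0,0]]]' -1 120
python3 -c "
from h import *
need([521,-10,95],-99.6)
print(sense()['wrist_torque'])
im=snapshot('scene'); cv2.imwrite('pics/s7.png',cv2.resize(im[170:230,280:350,::-1],(700,600),interpolation=cv2.INTER_CUBIC))"

```

```text
time: 11.58
tool_pos: [520.0, -9.7, 84.7]
tcp_rot: [-173.6, 0.0, -99.5]
ft_force: [6.8, -1.3, -1.1]
finger_gap: 12.4
t 11.58 pos [520.   -9.7  84.7] rot [-173.6    0.   -99.5] F [ 6.8 -1.3 -1.1] gap 12.4
tool mm [  0.1  -2.2 -10.2] units [ 0.01 -0.11 -0.51] turn 0.01
[-0.248364   -1.704801    0.13592094]
```

View pics/s7.png

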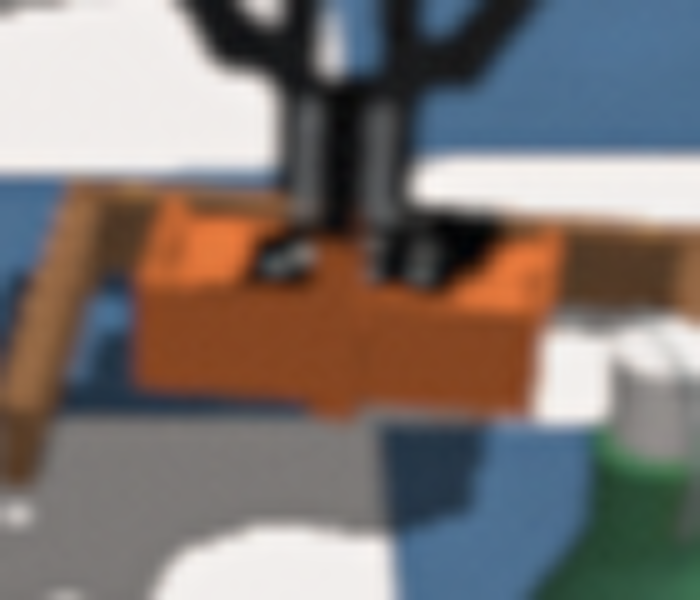

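```bash
python3 -m pendant '[[[0,0,-0.2,0],[0,0,-0.2,0],[0,0,-0.15,0],[0,0,-0.1,0],[0,0.05,0,0],[0,0.1,0,0],[0,0.1,0,0],[0,0.1,0,0],[0,0.1,0,0],[0,0,0,0]]]' -1 120
python3 -c "
from h import *
need([511,-10,95],-99.6)
print(sense()['wrist_torque'])
im=snapshot('scene'); cv2.imwrite('pics/s8.png',cv2.resize(im[170:230,280:350,::-1],(700,600),interpolation=cv2.INTER_CUBIC))"

```

```text
time: 12.47
tool_pos: [502.9, -7.0, 89.6]
tcp_rot: [-174.3, -0.0, -99.5]
ft_force: [-2.0, -0.5, 0.6]
finger_gap: 11.9
t 12.47 pos [502.9  -7.   89.6] rot [-174.3   -0.   -99.5] F [-2.  -0.5  0.6] gap 11.9
tool mm [ 1.6 -9.  -4.5] units [ 0.08 -0.45 -0.23] turn 0.01
[-0.005797    0.45083611 -0.00462376]
```

View pics/s8.png

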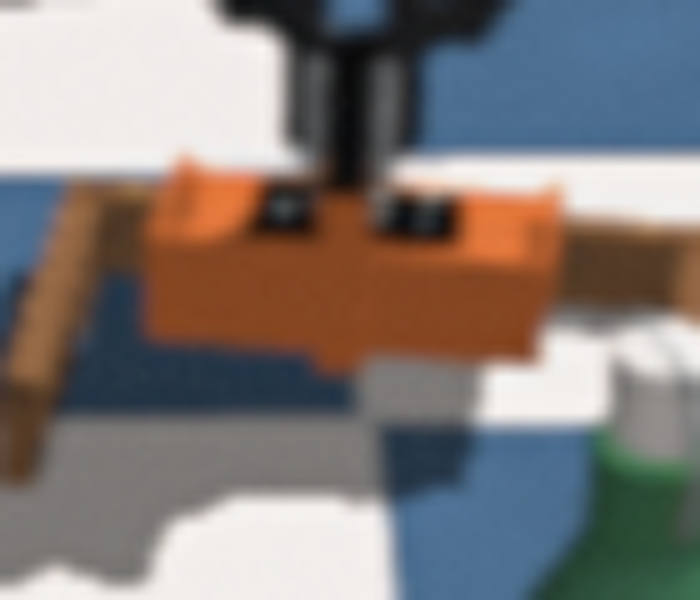

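```bash
python3 -c "
from h import *
im=snapshot('top'); cv2.imwrite('pics/t8.png',cv2.resize(im[170:290,270:400,::-1],(650,600),interpolation=cv2.INTER_CUBIC))
im=snapshot('wrist'); cv2.imwrite('pics/w8.png',im[:,:,::-1])"

```

```text
(no output)
```

View pics/t8.png

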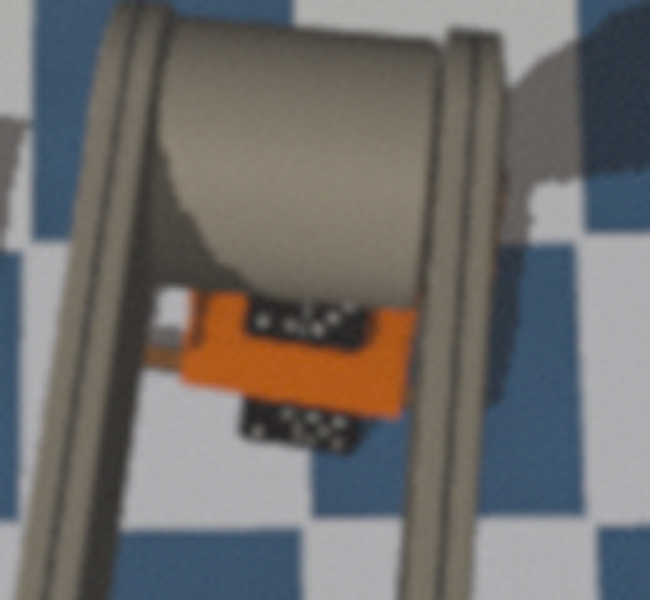

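View pics/w8.png

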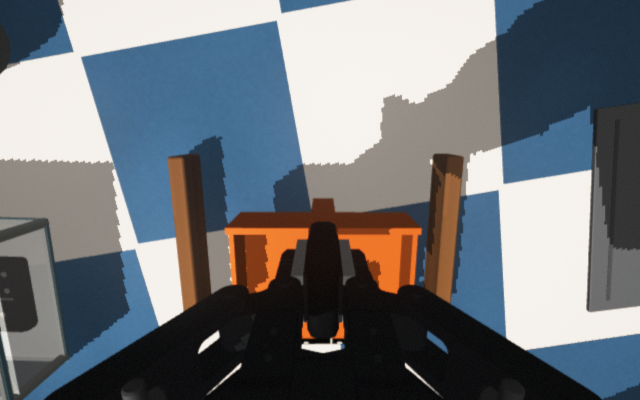

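```bash
python3 -m pendant '[[[0,0,0,0],[0,0,0.1,0],[0,0,0.1,0],[0,0,0.1,0],[0,0,0.1,0],[0,0,0.1,0],[0,0,0.1,0],[0,0,0.1,0],[0,0,0.1,0],[0,0,0,0]]]' -1 50
python3 -c "
from h import *
np.set_printoptions(precision=1,suppress=True)
need([511,-10,95],-99.6)
print(sense()['wrist_torque'],sense()['joint_pos'])
im=snapshot('top'); cv2.imwrite('pics/t9.png',cv2.resize(im[210:270,300:360,::-1],(600,600),interpolation=cv2.INTER_CUBIC))
im=snapshot('scene'); cv2.imwrite('pics/s9.png',cv2.resize(im[170:230,280:350,::-1],(700,600),interpolation=cv2.INTER_CUBIC))
g=lambda x,y:(270+x/5-.4,170+y/5-.4)
for p in [(245,438),(357,455),(300,425)]: print(ray('top',g(*p),7))"

```

```text
time: 13.45
tool_pos: [509.6, -8.0, 82.5]
tcp_rot: [-173.9, -0.0, -99.5]
ft_force: [-5.1, 0.2, 5.6]
finger_gap: 12.9
t 13.45 pos [509.6  -8.   82.5] rot [-173.9   -0.   -99.5] F [-5.1  0.2  5.6] gap 12.9
tool mm [  1.8  -3.1 -12.2] units [ 0.1 -0.1 -0.6] turn 0.02
[0.3 1.6 0. ] [ -6.4  -5.3 114.5  -0.4  64.7  93.2]
[393.9  32.3   7. ]
[384.3 -26.9   7. ]
[400.4   3.    7. ]
```

View pics/t9.png

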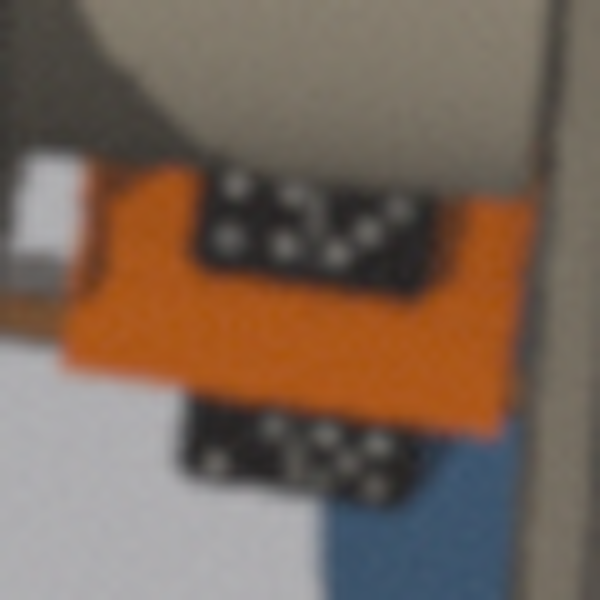

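View pics/s9.png

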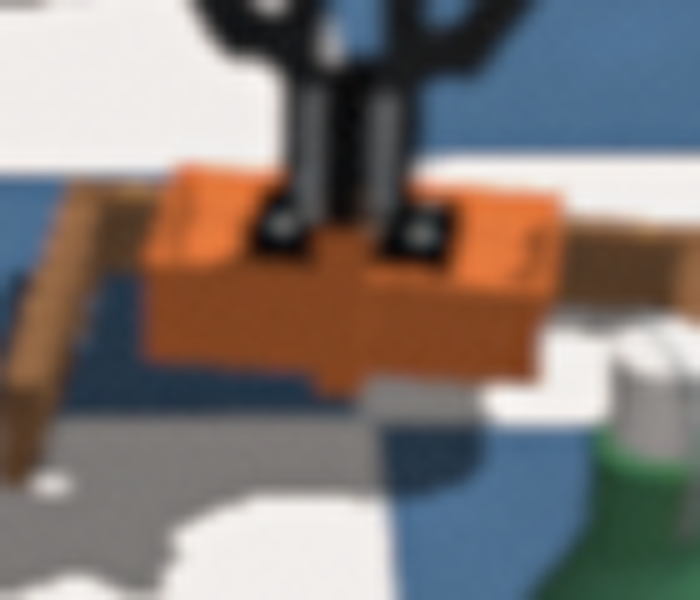

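```bash
python3 -m pendant '[[[0,0,0,0],[0,0,-0.2,0],[0,-0.05,-0.4,0],[0,-0.05,-0.5,0],[-0.2,-0.05,-0.6,0],[-0.3,-0.05,-0.7,0],[-0.5,-0.05,-0.7,0],[-0.6,-0.05,-0.7,0],[-0.7,-0.05,-0.4,0],[-0.7,0,-0.2,0]]]' -1 110
python3 -c "
from h import *
need([528,309,178],-101.2)
im=snapshot('scene'); cv2.imwrite('pics/s10.png',cv2.resize(im[120:240,280:460,::-1],(780,520),interpolation=cv2.INTER_CUBIC))"

```

```text
time: 14.38
tool_pos: [515.4, 51.4, 176.8]
tcp_rot: [-174.1, -0.1, -99.7]
ft_force: [0.0, 0.4, -2.1]
finger_gap: 12.6
t 14.38 pos [515.4  51.4 176.8] rot [-1.741e+02 -1.000e-01 -9.970e+01] F [ 0.   0.4 -2.1] gap 12.6
tool mm [-256.    30.9   -4.6] units [-12.8    1.54  -0.23] turn 0.32
```

View pics/s10.png

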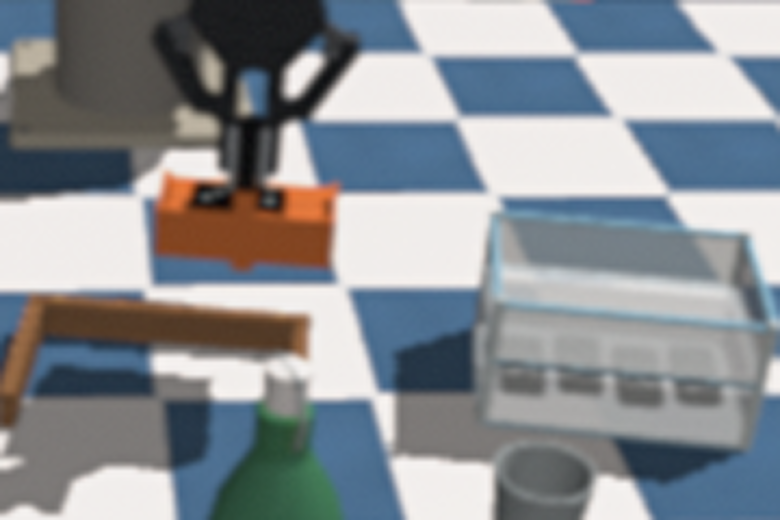

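```bash
python3 -m pendant '[[[-0.8,0.1,0,0],[-0.9,0.1,0,0.1],[-1,0.1,0,0.1],[-1,0.1,0,0.1],[-1,0.1,0,0],[-1,0.1,0,0],[-1,0.1,0,0],[-0.9,0.1,0,0],[-0.9,0.1,0,0],[-0.8,0.1,0,0]]]'
python3 -c "
from h import *
need([528,309,175],-101.2)"

```

```text
time: 15.27
tool_pos: [533.0, 245.9, 183.9]
tcp_rot: [-173.6, 0.2, -101.3]
ft_force: [1.6, -0.3, -1.8]
finger_gap: 12.6
t 15.27 pos [533.  245.9 183.9] rot [-173.6    0.2 -101.3] F [ 1.6 -0.3 -1.8] gap 12.6
tool mm [-60.8  18.1   7.2] units [-3.04  0.91  0.36] turn -0.01
```

```bash
python3 -m pendant '[[[-0.6,0.1,0,0],[-0.5,0.1,0,0],[-0.5,0.1,0,0],[-0.4,0.1,0,0],[-0.3,0.1,0.1,0],[-0.1,0.1,0.2,0],[0,0,0.3,0],[0,0,0.3,0],[0,0,0.2,0],[0,0,0,0]]]'
python3 -c "
from h import *
need([528,309,140],-101.2)
im=snapshot('scene'); cv2.imwrite('pics/s11.png',cv2.resize(im[140:250,360:490,::-1],(780,660),interpolation=cv2.INTER_CUBIC)[:600])
im=snapshot('top'); cv2.imwrite('pics/t11.png',cv2.resize(im[150:270,150:280,::-1],(650,600),interpolation=cv2.INTER_CUBIC))"

```

```text
time: 16.1
tool_pos: [532.7, 299.2, 159.0]
tcp_rot: [-173.7, 0.2, -101.2]
ft_force: [0.2, 0.8, -1.6]
finger_gap: 12.5
t 16.1 pos [532.7 299.2 159. ] rot [-173.7    0.2 -101.2] F [ 0.2  0.8 -1.6] gap 12.5
tool mm [-8.6  8.5 18.2] units [-0.43  0.43  0.91] turn 0.01
```

View pics/s11.png

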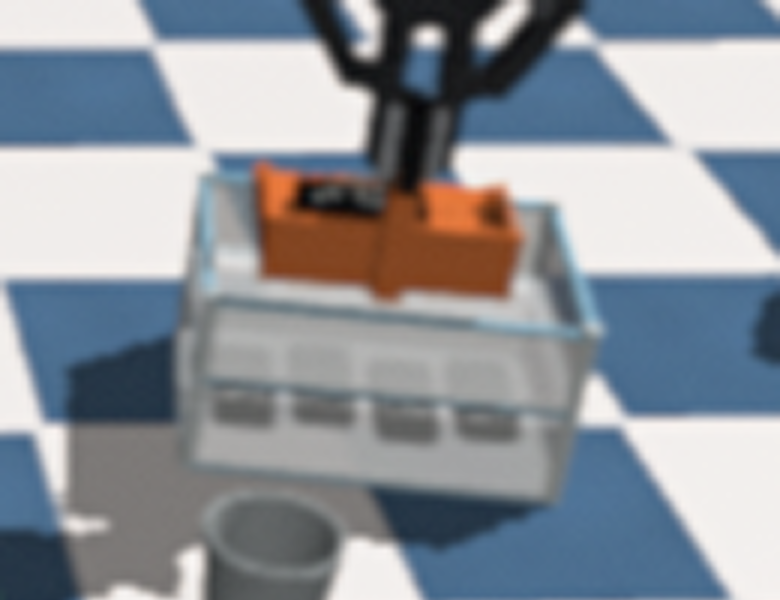

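View pics/t11.png

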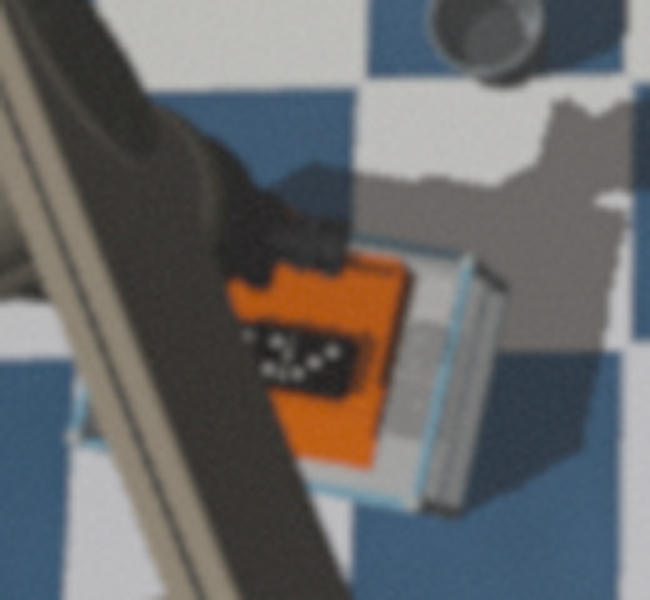

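```bash
python3 -m pendant '[[[-0.2,0.15,0.1,0],[-0.2,0.15,0.2,0],[0,0.1,0.2,0],[0,0,0.3,0],[0,0,0.3,0],[0,0,0.2,0],[0,0.1,0,0],[0,0.2,0,0],[0,0.2,0,0],[0,0.2,0,0]]]' -1 30
python3 -c "
from h import *
need([528,309,140],-101.2); print(sense()['wrist_torque'])"

```

```text
time: 17.03
tool_pos: [522.5, 310.6, 133.0]
tcp_rot: [-172.7, 0.4, -101.3]
ft_force: [12.6, -3.7, -6.8]
finger_gap: 12.5
t 17.03 pos [522.5 310.6 133. ] rot [-172.7    0.4 -101.3] F [12.6 -3.7 -6.8] gap 12.5
tool mm [ 0.4 -6.5 -6.2] units [ 0.02 -0.33 -0.31] turn -0.02
[-1.00154215 -3.0687894  -0.17809069]
```

```bash
python3 -m pendant '[[[0,0.2,-0.1,0],[0,0.25,-0.1,0],[0,0.25,-0.1,0],[0,0.25,-0.1,0],[0,0.25,-0.1,0],[0,0.25,-0.1,0],[0,0.25,-0.1,0],[0,0.25,-0.1,0],[0,0.1,0,0],[0,0,0,0]]]' -1 20
python3 -c "
from h import *
need([528,309,140],-101.2); print(sense()['wrist_torque'])
im=snapshot('scene'); cv2.imwrite('pics/s12.png',cv2.resize(im[140:250,360:490,::-1],(780,660),interpolation=cv2.INTER_CUBIC)[:600])"

```

```text
time: 17.87
tool_pos: [499.4, 314.7, 156.3]
tcp_rot: [-169.9, 1.0, -101.5]
ft_force: [2.5, 0.0, -3.2]
finger_gap: 12.7
t 17.87 pos [499.4 314.7 156.3] rot [-169.9    1.  -101.5] F [ 2.5  0.  -3.2] gap 12.7
tool mm [  0.1 -25.9  21.2] units [ 0.01 -1.29  1.06] turn -0.06
[-0.12509373 -0.57471413  0.03989365]
```

View pics/s12.png

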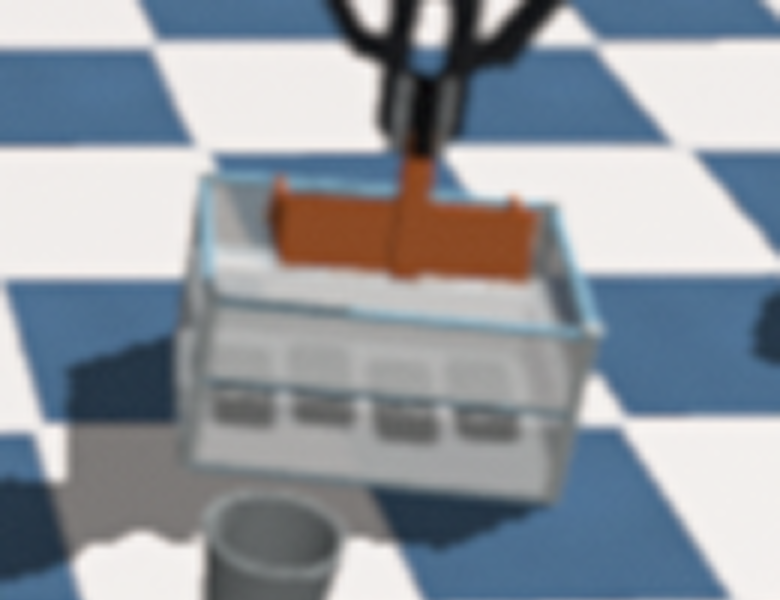

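```bash
python3 -c "
from h import *
im=snapshot('top'); cv2.imwrite('pics/t12.png',cv2.resize(im[150:270,150:280,::-1],(650,600),interpolation=cv2.INTER_CUBIC))"

```

View pics/t12.png

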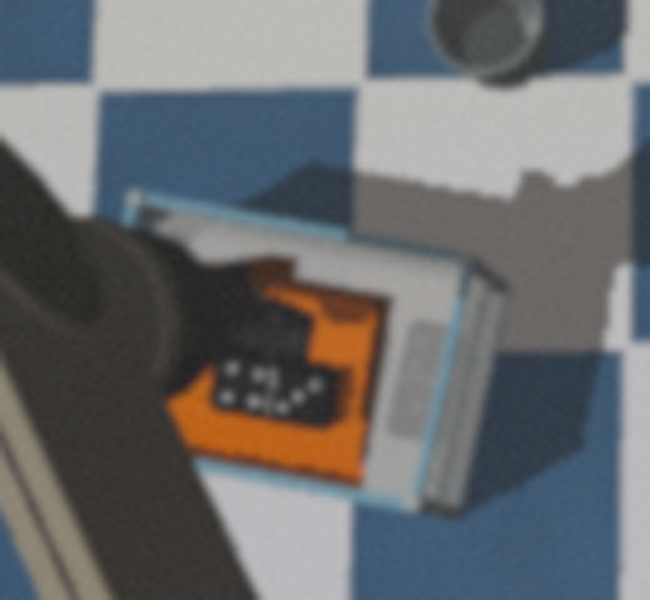

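```bash
python3 -c "
from h import *
np.set_printoptions(precision=1,suppress=True)
g=lambda x,y:(150+x/5-.4,150+y/5-.4)
ex=np.array([.981,-.194]);ey=np.array([.194,.981]);c=np.array([488,317.])
for q in [(360,485),(200,440)]:
  for z in (70,80,90,100,110):
    p=ray('top',g(*q),z)[:2]-c; print(q,z,'local',p@ex,p@ey)
# back corners (390,295)
for z in (110,120,130): p=ray('top',g(392,293),z)[:2]-c; print('backtop',z,p@ex,p@ey)
"

```

```text
(360, 485) 70 local -58.22601676299992 -52.95430511699513
(360, 485) 80 local -58.40159384189969 -55.611028179677646
(360, 485) 90 local -58.57717092079946 -58.26775124236016
(360, 485) 100 local -58.752747999699224 -60.924474305042736
(360, 485) 110 local -58.92832507859894 -63.58119736772524
(200, 440) 70 local -50.93281282012988 33.19235569191052
(200, 440) 80 local -51.17457445452658 29.75386668687331
(200, 440) 90 local -51.41633608892327 26.315377681836093
(200, 440) 100 local -51.65809772331996 22.876888676798877
(200, 440) 110 local -51.89985935771665 19.438399671761662
backtop 110 36.68006098759598 -58.004721371543724
backtop 120 35.604173828962885 -60.713956120233355
backtop 130 34.5282866703298 -63.42319086892301
```

```bash
python3 -m pendant '[[[0,0.25,-0.03,0],[0,0.3,-0.03,0],[0,0.3,-0.03,0],[0,0.3,-0.03,0],[0,0.3,-0.03,0],[0,0.3,-0.03,0],[0,0.3,-0.03,0],[0,0.2,0,0],[0,0.1,0,0],[0,0,0,0]]]' -1 20
python3 -c "
from h import *
need([528,309,140],-101.2); print(sense()['wrist_torque'])
im=snapshot('scene'); cv2.imwrite('pics/s13.png',cv2.resize(im[140:250,360:490,::-1],(780,660),interpolation=cv2.INTER_CUBIC)[:600])
im=snapshot('top'); cv2.imwrite('pics/t13.png',cv2.resize(im[150:270,150:280,::-1],(650,600),interpolation=cv2.INTER_CUBIC))"

```

```text
time: 18.8
tool_pos: [473.2, 322.2, 168.7]
tcp_rot: [-167.2, 1.8, -101.6]
ft_force: [3.8, -1.6, -4.1]
finger_gap: 12.8
t 18.8 pos [473.2 322.2 168.7] rot [-167.2    1.8 -101.6] F [ 3.8 -1.6 -4.1] gap 12.8
tool mm [  2.8 -48.6  40.4] units [ 0.14 -2.43  2.02] turn -0.08
[-0.16621131 -0.82724253  0.0981442 ]
```

View pics/s13.png

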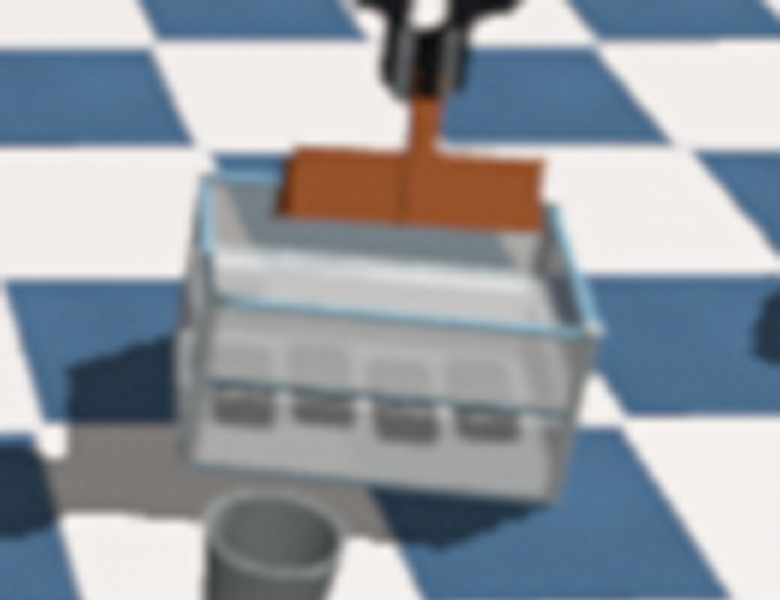

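View pics/t13.png

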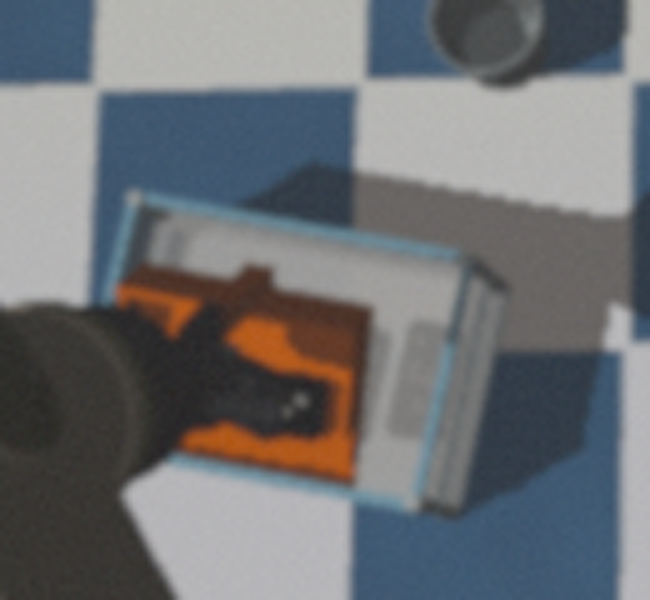

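```bash
python3 -m pendant '[[[0,0,0,0],[0,-0.9,0,0],[0,-1,0,0],[0,-1,0,0],[0,-0.5,0,0],[0,-0.2,0,0],[0,-0.1,0,0],[0,0,0,0],[0,0,0,0],[0,0,0,0]]]' -1 50
python3 -c "
from h import *
need([528,309,140],-101.2); print(sense()['wrist_torque'])
im=snapshot('scene'); cv2.imwrite('pics/s14.png',cv2.resize(im[140:250,360:490,::-1],(780,660),interpolation=cv2.INTER_CUBIC)[:600])
im=snapshot('top'); cv2.imwrite('pics/t14.png',cv2.resize(im[150:270,150:280,::-1],(650,600),interpolation=cv2.INTER_CUBIC))"

```

```text
time: 19.73
tool_pos: [539.7, 308.7, 182.5]
tcp_rot: [-167.9, 1.7, -101.5]
ft_force: [0.0, -0.1, -2.8]
finger_gap: 12.8
t 19.73 pos [539.7 308.7 182.5] rot [-167.9    1.7 -101.5] F [ 0.  -0.1 -2.8] gap 12.8
tool mm [ 3.3 20.1 39. ] units [0.17 1.01 1.95] turn -0.08
[0.02885032 0.1499255  0.00253679]
```

View pics/s14.png

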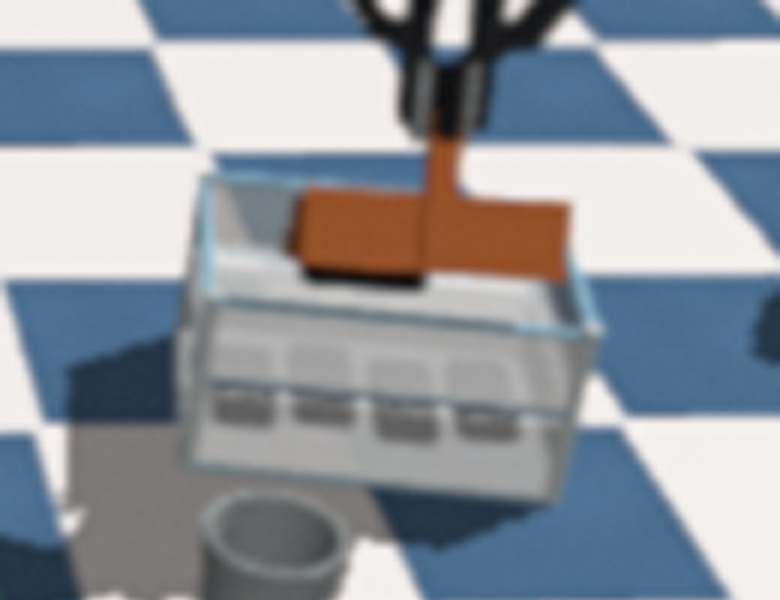

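View pics/t14.png

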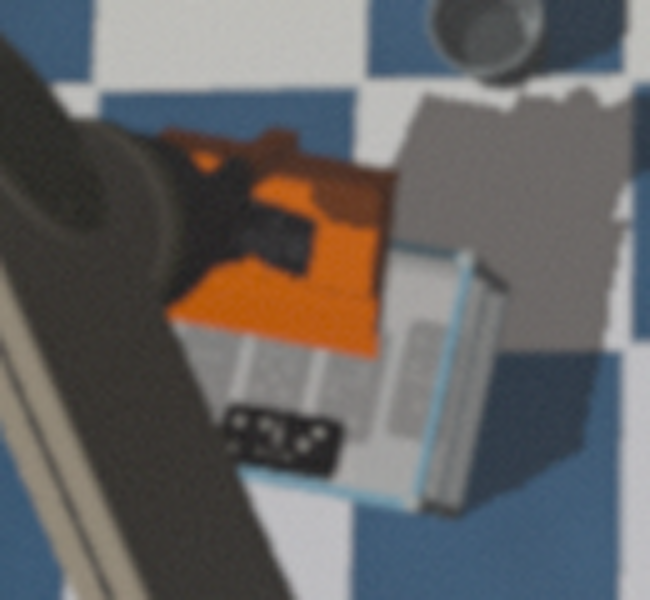

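```bash
python3 -m pendant '[[[0.1,0,-0.4,0],[0.4,0,-0.6,0],[0.7,0.1,-0.5,0],[0.9,0.2,-0.2,0],[1,0.3,0,0],[1,0.3,0,0],[1,0.3,0,0],[1,0.3,0,-0.2],[1,0.3,0,-0.4],[1,0.3,0,-0.4]]]' -1 60
python3 -c "
from h import *
need([385,-110,150],-86)"

```

```text
time: 20.67
tool_pos: [456.2, 156.9, 208.9]
tcp_rot: [-167.5, 0.9, -96.5]
ft_force: [-0.2, -0.3, -0.7]
finger_gap: 12.7
t 20.67 pos [456.2 156.9 208.9] rot [-167.5    0.9  -96.5] F [-0.2 -0.3 -0.7] gap 12.7
tool mm [274.1  51.5  44.5] units [13.71  2.57  2.23] turn -2.29
```

```bash
python3 -m pendant '[[[1,0.2,0.2,-0.3],[1,0.2,0.2,-0.3],[1,0.2,0.2,-0.3],[1,0.2,0.2,-0.3],[1,0.2,0.2,-0.2],[1,0.2,0.2,-0.2],[1,0.2,0.2,-0.2],[1,0.2,0.2,-0.2],[1,0.2,0.2,-0.1],[1,0.2,0.2,0]]]' -1 60
python3 -c "
from h import *
need([385,-110,110],-86)
im=snapshot('top'); cv2.imwrite('pics/t15.png',cv2.resize(im[180:300,250:410,::-1],(800,600),interpolation=cv2.INTER_CUBIC))"

```

```text
time: 21.5
tool_pos: [419.4, -49.4, 168.5]
tcp_rot: [-166.8, -1.4, -86.1]
ft_force: [0.4, 0.4, -1.2]
finger_gap: 12.5
t 21.5 pos [419.4 -49.4 168.5] rot [-166.8   -1.4  -86.1] F [ 0.4  0.4 -1.2] gap 12.5
tool mm [56.6 51.2 49.5] units [2.83 2.56 2.47] turn -0.01
```

View pics/t15.png

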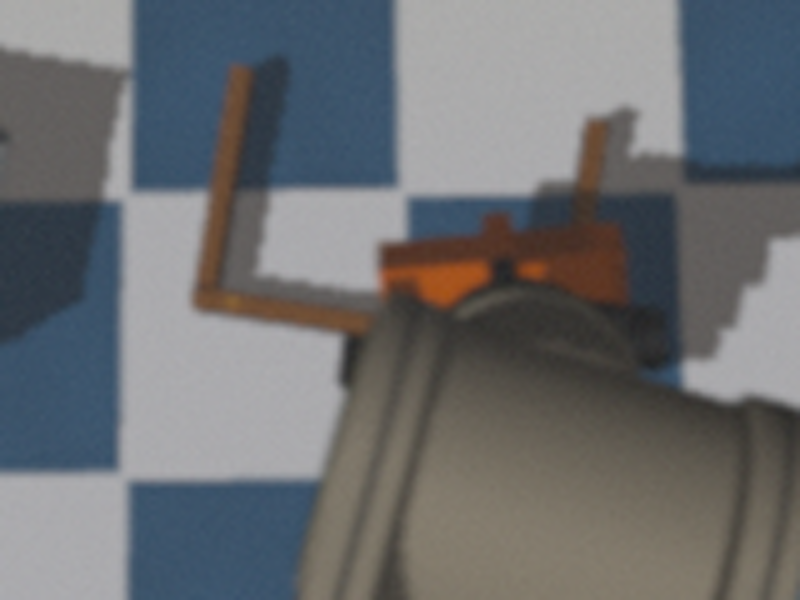

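```bash
python3 -m pendant '[[[0.7,0.6,0.1,0],[0.6,0.5,0.2,0],[0.5,0.5,0.3,0],[0.4,0.5,0.4,0],[0.3,0.4,0.4,0],[0.1,0.2,0.4,0],[0,0.1,0.4,0],[0,0,0.3,0],[0,0,0.3,0],[0,0,0.2,0]]]' -1 30
python3 -c "
from h import *
need([375,-110,60],-86)
im=snapshot('top'); cv2.imwrite('pics/t16.png',cv2.resize(im[180:300,280:440,::-1],(800,600),interpolation=cv2.INTER_CUBIC))"

```

```text
time: 22.38
tool_pos: [381.9, -112.3, 100.4]
tcp_rot: [-166.3, -1.9, -86.2]
ft_force: [-0.2, 0.9, -1.0]
finger_gap: 12.8
t 22.38 pos [ 381.9 -112.3  100.4] rot [-166.3   -1.9  -86.2] F [-0.2  0.9 -1. ] gap 12.8
tool mm [-4.  16.1 37.5] units [-0.2   0.8   1.88] turn -0.05
```

View pics/t16.png

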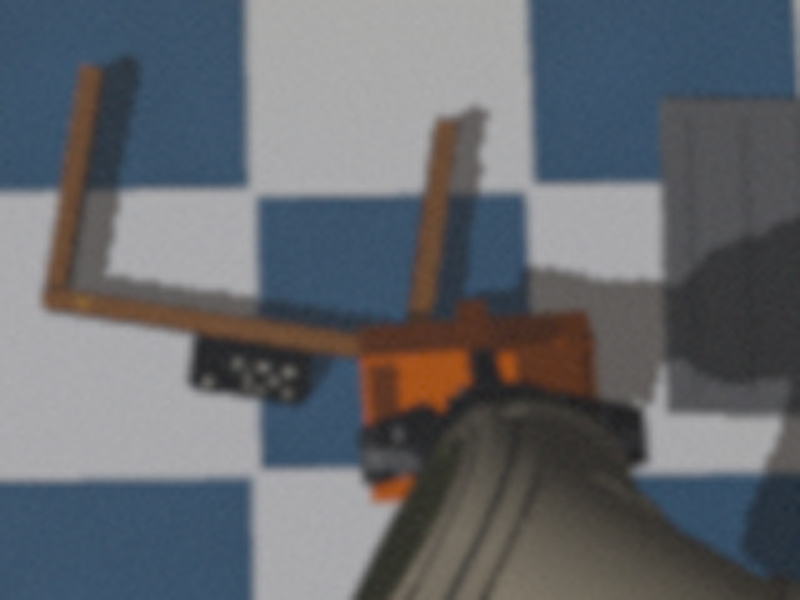

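```bash
python3 -m pendant '[[[0,0.3,0,0],[0,0.3,0.1,0],[0,0.2,0.2,0],[0,0.1,0.25,0],[0,0,0.25,0],[0,0,0.25,0],[0,0,0.25,0],[0,0,0.25,0],[0,0,0.25,0],[0,0,0.1,0]]]' -1 20
python3 -c "
from h import *
need([385,-110,60],-86)
im=snapshot('top'); cv2.imwrite('pics/t17.png',cv2.resize(im[180:300,280:440,::-1],(800,600),interpolation=cv2.INTER_CUBIC))"

```

```text
time: 23.27
tool_pos: [388.5, -121.7, 84.9]
tcp_rot: [-164.3, -3.0, -86.1]
ft_force: [-16.2, 8.0, 19.5]
finger_gap: 12.8
t 23.27 pos [ 388.5 -121.7   84.9] rot [-164.3   -3.   -86.1] F [-16.2   8.   19.5] gap 12.8
tool mm [-13.2   9.2  22.6] units [-0.66  0.46  1.13] turn -0.02
```

View pics/t17.png

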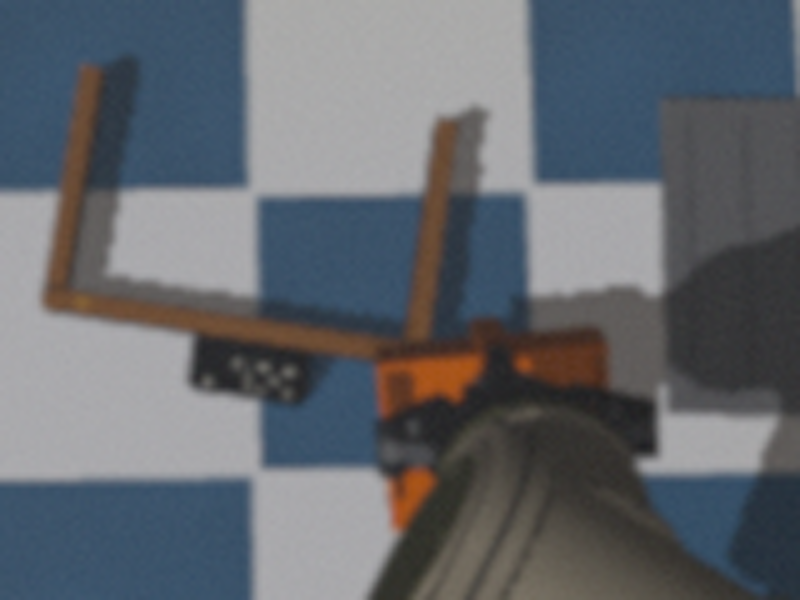

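```bash
python3 -m pendant '[[[0,0,-0.3,0],[0,0.3,-0.2,0],[0,0.4,0,0],[0,0.4,0,0],[0,0.3,0.1,0],[0,0.1,0.25,0],[0,0,0.3,0],[0,0,0.3,0],[0,0,0.3,0],[0,0,0.2,0]]]' -1 20
python3 -c "
from h import *
need([385,-110,60],-86);print(sense()['joint_pos'].round(1))
im=snapshot('top'); cv2.imwrite('pics/t18.png',cv2.resize(im[180:300,280:440,::-1],(800,600),interpolation=cv2.INTER_CUBIC))
im=snapshot('scene'); cv2.imwrite('pics/s18.png',cv2.resize(im[140:240,200:330,::-1],(780,600),interpolation=cv2.INTER_CUBIC))"

```

```text
time: 24.15
tool_pos: [378.1, -133.4, 73.9]
tcp_rot: [-162.9, -3.9, -86.3]
ft_force: [-4.7, -2.4, 15.6]
finger_gap: 12.4
t 24.15 pos [ 378.1 -133.4   73.9] rot [-162.9   -3.9  -86.3] F [-4.7 -2.4 15.6] gap 12.4
tool mm [-23.8  -4.4  14.3] units [-1.19 -0.22  0.71] turn -0.07
[-33.5 -40.2 142.5   8.2  61.9  49.4]
```

View pics/t18.png

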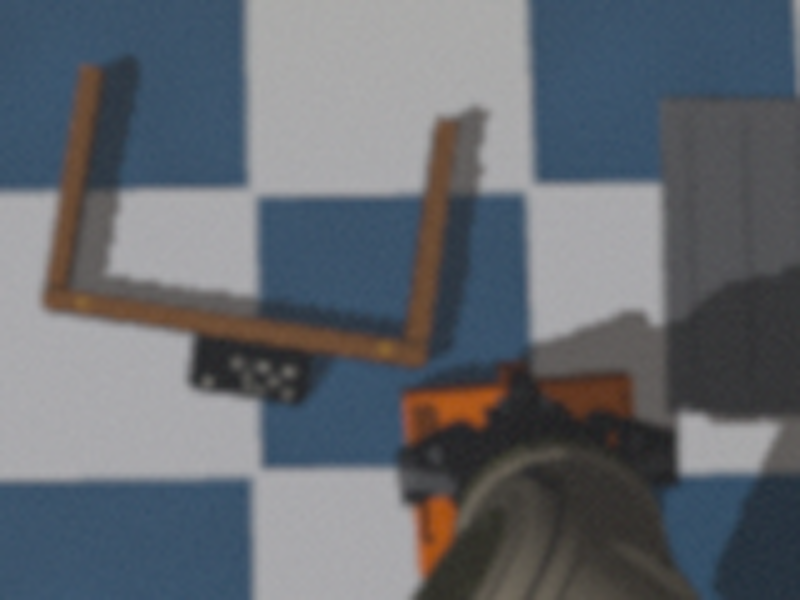

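View pics/s18.png

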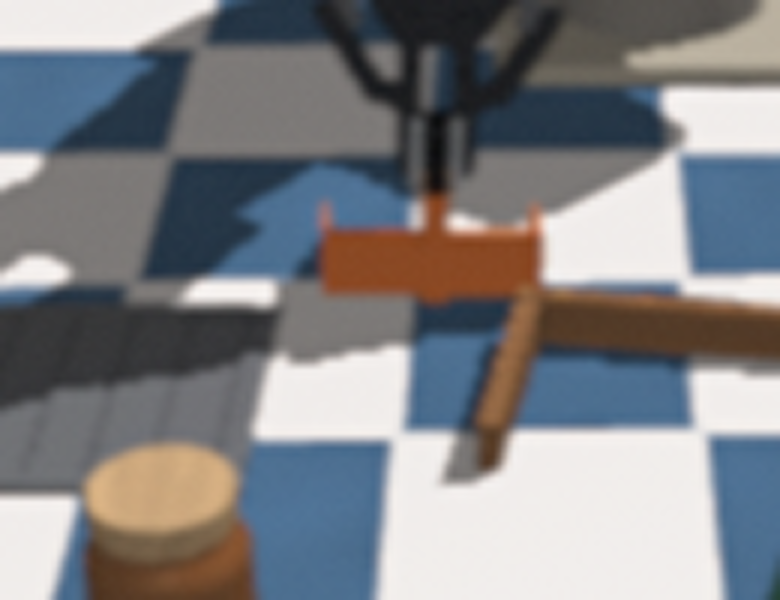

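```bash
python3 -m pendant '[[[-0.3,0,-0.1,0],[-0.4,0,0,0],[-0.4,0,0,0],[-0.4,0,0,0],[-0.2,-0.1,0.03,0],[0,-0.4,0.12,0],[0,-0.6,0.18,0],[0,-0.6,0.18,0],[0,-0.6,0.18,0],[0,-0.6,0.18,0]]]' -1 100
python3 -c "
from h import *
need([395,-100,60],-86);print(sense()['joint_pos'].round(1))
im=snapshot('top'); cv2.imwrite('pics/t19.png',cv2.resize(im[180:300,280:440,::-1],(800,600),interpolation=cv2.INTER_CUBIC))"

```

```text
time: 25.08
tool_pos: [431.8, -95.4, 64.0]
tcp_rot: [-165.0, -3.7, -86.1]
ft_force: [-14.8, -3.0, 1.1]
finger_gap: 12.6
t 25.08 pos [431.8 -95.4  64. ] rot [-165.    -3.7  -86.1] F [-14.8  -3.    1.1] gap 12.6
tool mm [ 1.8 36.8 -5.6] units [ 0.09  1.84 -0.28] turn -0.01
[-21.8 -26.4 134.8   3.8  56.6  62.1]
```

View pics/t19.png

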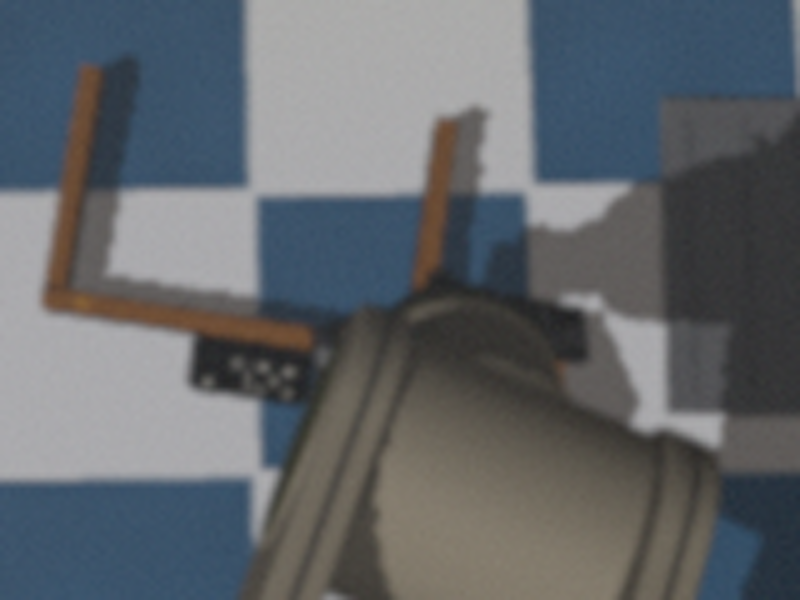

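```bash
python3 -m pendant '[[[0,0.1,-0.5,0],[0,0.2,-0.7,0],[0,0.5,-0.7,0],[0,0.6,-0.4,0],[-0.1,0.6,-0.2,0],[-0.2,0.6,-0.2,0],[-0.2,0.6,-0.2,0],[-0.2,0.6,-0.2,0],[-0.2,0.6,-0.2,0],[-0.2,0.6,-0.2,0]]]' -1 100
python3 -c "
from h import *
need([395,100,60],-99);s=sense();print(s['joint_pos'].round(1))
print('tool z',R.from_euler('xyz',s['tcp_rot'],degrees=True).as_matrix()[:,2].round(3))
im=snapshot('top'); cv2.imwrite('pics/t20.png',cv2.resize(im[180:300,280:440,::-1],(800,600),interpolation=cv2.INTER_CUBIC))"

```

```text
time: 25.97
tool_pos: [340.3, -82.3, 113.9]
tcp_rot: [-167.2, -2.7, -85.7]
ft_force: [0.8, 0.2, -0.7]
finger_gap: 12.5
t 25.97 pos [340.3 -82.3 113.9] rot [-167.2   -2.7  -85.7] F [ 0.8  0.2 -0.7] gap 12.5
tool mm [-180.1  -56.3   59.3] units [-9.01 -2.82  2.97] turn 2.89
[-26.4 -51.2 143.1   4.3  75.7  58.4]
tool z [ 0.224 -0.03  -0.974]
```

View pics/t20.png

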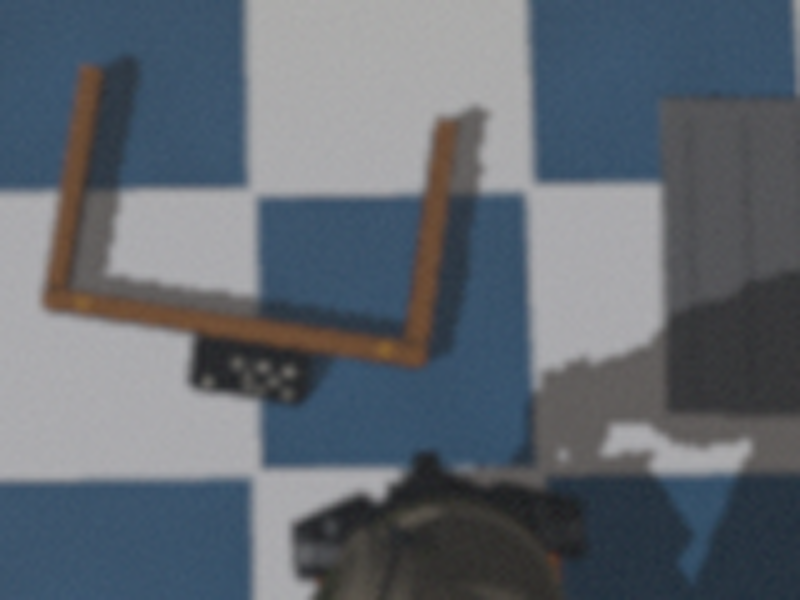

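```bash
python3 -c "
from h import *
s=sense();print(s['joint_pos'].round(3))
p=ray('top',(280+195/5-.4,180+340/5-.4),12);q=ray('top',(280+193/5-.4,180+385/5-.4),7);r=ray('top',(280+300/5-.4,180+402/5-.4),7);print(p,q,r)"

```

```text
[-26.454 -51.131 143.066   4.311  75.858  58.37 ]
[418.91682912  31.87018982  12.        ] [395.47226338  33.31944966   7.        ] [385.92695493 -23.27521387   7.        ]
```

```bash
python3 -m pendant '[[[-0.05,0.5,-0.12,-1],[-0.1,0.5,-0.12,-1],[-0.1,0.5,-0.12,-1],[-0.15,0.5,-0.12,-1],[-0.2,0.45,-0.12,-1],[-0.25,0.45,-0.12,-1],[-0.25,0.4,-0.12,-1],[-0.3,0.4,-0.1,-1],[-0.35,0.35,-0.1,-1],[-0.35,0.35,-0.1,-1]]]' -1 100
python3 -c "
from h import *
need([330,-20,100],80);s=sense();print(s['joint_pos'].round(2))
print('tool z',R.from_euler('xyz',s['tcp_rot'],degrees=True).as_matrix()[:,2].round(3))"

```

```text
time: 26.85
tool_pos: [302.1, -103.8, 107.9]
tcp_rot: [-174.7, -6.8, -37.7]
ft_force: [1.2, 0.2, -1.1]
finger_gap: 12.7
t 26.85 pos [ 302.1 -103.8  107.9] rot [-174.7   -6.8  -37.7] F [ 1.2  0.2 -1.1] gap 12.7
tool mm [-29.8 -82.6  12. ] units [-1.49 -4.13  0.6 ] turn -25.68
[-33.79 -51.04 143.11   4.87  80.86   3.12]
tool z [ 0.149  0.001 -0.989]
```

```bash
python3 -m pendant '[[[-0.53,-0.24,-0.05,-1],[-0.52,-0.27,-0.05,-1],[-0.5,-0.31,-0.05,-1],[-0.47,-0.35,-0.05,-1],[-0.44,-0.4,-0.05,-1],[-0.41,-0.42,-0.05,-1],[-0.37,-0.45,-0.05,-1],[-0.33,-0.48,-0.05,-1],[-0.3,-0.5,-0.05,-1],[-0.26,-0.53,-0.05,-1]]]' -1 100
python3 -c "
from h import *
need([290,20,90],80);s=sense();print(s['joint_pos'].round(2))
print('tool z',R.from_euler('xyz',s['tcp_rot'],degrees=True).as_matrix()[:,2].round(3))
im=snapshot('scene'); cv2.imwrite('pics/s21.png',cv2.resize(im[100:220,220:380,::-1],(800,600),interpolation=cv2.INTER_CUBIC))"

```

```text
time: 27.68
tool_pos: [297.5, -13.3, 105.1]
tcp_rot: [-179.8, -4.8, 10.6]
ft_force: [0.6, -0.8, -1.6]
finger_gap: 12.7
t 27.68 pos [297.5 -13.3 105.1] rot [-179.8   -4.8   10.6] F [ 0.6 -0.8 -1.6] gap 12.7
tool mm [ -2.5 -34.   15.1] units [-0.13 -1.7   0.75] turn -15.15
[-15.33 -51.03 143.11   2.32  83.74 -26.08]
tool z [ 0.081  0.02  -0.997]
```

View pics/s21.png

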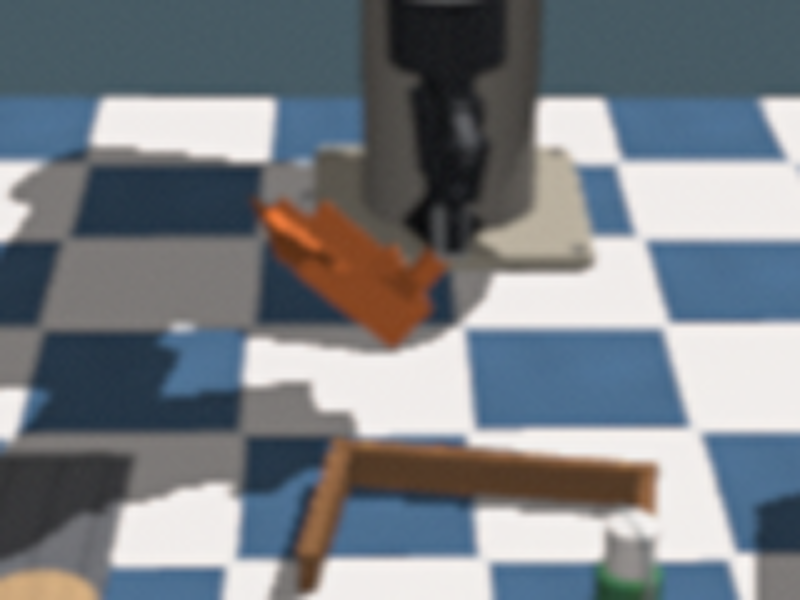

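```bash
python3 -m pendant '[[[0.2,0.4,0.1,0],[0.2,0.5,0.2,0],[0.2,0.5,0.3,0],[0.2,0.5,0.3,0],[0.1,0.4,0.3,0],[0.1,0.3,0.3,0],[0,0.2,0.3,0],[0,0.1,0.3,0],[0,0,0.2,0],[0,0,0,0]]]' -1 60
python3 -c "
from h import *
need([330,-70,60]);s=sense();print(s['joint_pos'].round(2))
print('tool z',R.from_euler('xyz',s['tcp_rot'],degrees=True).as_matrix()[:,2].round(3))
im=snapshot('scene'); cv2.imwrite('pics/s22.png',cv2.resize(im[120:220,220:350,::-1],(780,600),interpolation=cv2.INTER_CUBIC))"

```

```text
time: 28.57
tool_pos: [331.9, -64.8, 52.8]
tcp_rot: [-179.5, -4.6, 10.6]
ft_force: [-0.2, 0.1, -1.0]
finger_gap: 12.7
t 28.57 pos [331.9 -64.8  52.8] rot [-179.5   -4.6   10.6] F [-0.2  0.1 -1. ] gap 12.7
tool mm [-2.3  4.7 -7.4] units [-0.11  0.24 -0.37] turn 0
[-23.   -34.46 139.82   3.14  71.14 -34.53]
tool z [ 0.077  0.024 -0.997]
```

View pics/s22.png

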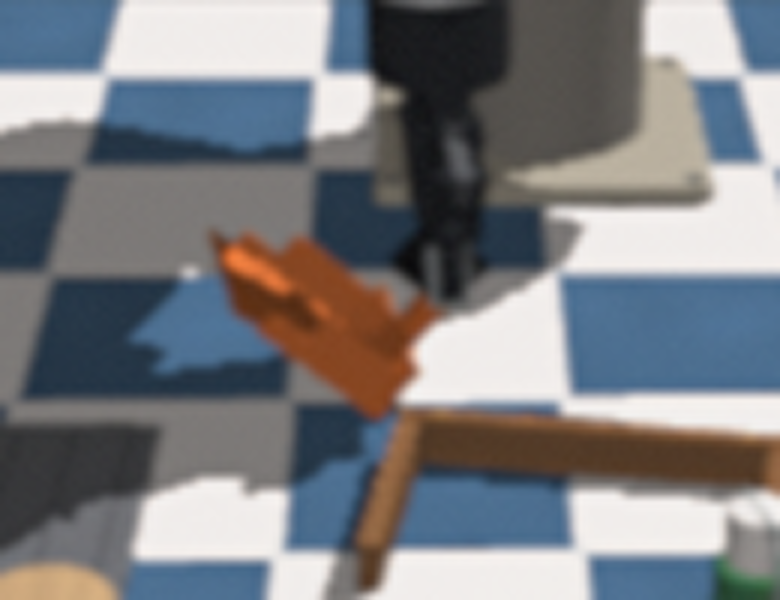

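```bash
python3 -m pendant '[[[0,0,0,0],[0,0,0,0],[0,0,0,0],[0,0,0,0],[0,0,0,0],[0,0,-0.2,0],[0,0.2,-0.4,0],[0,0.4,-0.6,0],[0,0.4,-0.4,0],[0,0.3,0,0]]]' 0.4 60
python3 -c "
from h import *
need([330,-70,60]);s=sense();print(s['joint_pos'].round(2))
im=snapshot('wrist'); cv2.imwrite('pics/w23.png',im[:,:,::-1])
im=snapshot('top'); cv2.imwrite('pics/t23.png',cv2.resize(im[200:320,300:460,::-1],(800,600),interpolation=cv2.INTER_CUBIC))"

```

```text
time: 29.45
tool_pos: [336.1, -91.7, 90.5]
tcp_rot: [-179.7, -4.9, 10.8]
ft_force: [0.6, -0.0, 0.0]
finger_gap: 59.7
t 29.45 pos [336.1 -91.7  90.5] rot [-179.7   -4.9   10.8] F [ 0.6 -0.   0. ] gap 59.7
tool mm [ -4.5 -22.3  30.4] units [-0.22 -1.11  1.52] turn 0
[-27.18 -35.45 136.31   3.37  75.54 -38.77]
```

View pics/w23.png

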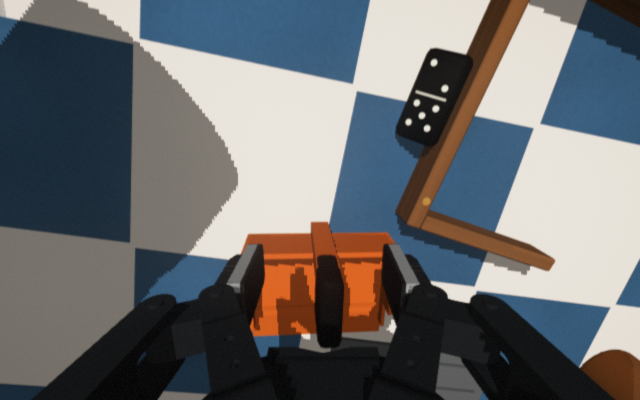

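View pics/t23.png

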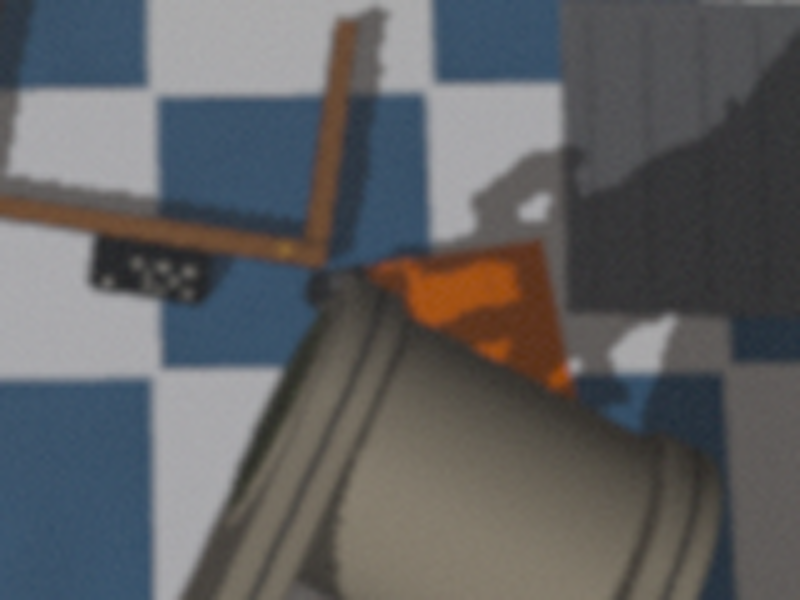

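```bash
python3 - <<'E'
from h import *
np.set_printoptions(precision=1,suppress=True)
s=sense(); im=cv2.imread('pics/w23.png')
cv2.imwrite('pics/w23c.png',cv2.resize(im[210:360,220:420],(800,600),interpolation=cv2.INTER_CUBIC))
A=ray('wrist',(246,246),36,s);B=ray('wrist',(397,246),36,s);print(A,B,np.hypot(*(A-B)[:2]),np.degrees(np.arctan2((B-A)[1],(B-A)[0])))
print('handle near/far',ray('wrist',(329,258),94,s),ray('wrist',(329,345),94,s))
E
```

```text
[ 290.4 -119.6   36. ] [ 397.4 -103.9   36. ] 108.17743578698939 8.352921989803827
handle near/far [337.9 -90.7  94. ] [ 348.4 -144.4   94. ]
```

View pics/w23c.png

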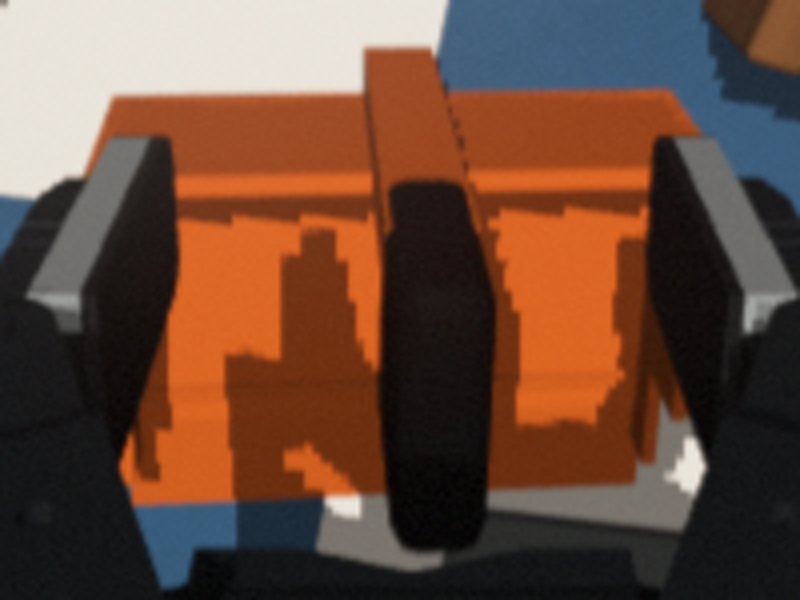

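```bash
python3 - <<'E'
from h import *
np.set_printoptions(precision=1,suppress=True)
s=sense()
A=ray('wrist',(248,234.5),0,s);B=ray('wrist',(387.5,233),0,s);C=ray('wrist',(252.5,336),1,s);D=ray('wrist',(380,330.5),1,s)
for P,Q in((A,B),(C,D)): print(P[:2],Q[:2],np.hypot(*(P-Q)[:2]),np.degrees(np.arctan2((Q-P)[1],(Q-P)[0])))
mb=(A+B)/2; ml=(C+D)/2; d=mb-ml; print('len',np.hypot(*d[:2]),'axis ang',np.degrees(np.arctan2(d[1],d[0])),'handle',ml+d*.9)
h1=ray('wrist',(329.5,282.5),94,s);h2=ray('wrist',(329,346),94,s);print(h1,h2,(h1+h2)/2)
h=(ml+d*.9)[:2]; need([h[0],h[1],60],10.5)
E
```

```text
[ 287.3 -127.5] [ 402.2 -108.8] 116.36756227974526 9.248952218141904
[ 303.  -225.9] [ 419.4 -206.4] 118.07305330709322 9.522690558078981
len 99.38355402457148 axis ang 99.52903408621833 handle [ 346.4 -127.9    0.1]
[ 340.9 -104.8   94. ] [ 348.5 -145.1   94. ] [ 344.7 -124.9   94. ]
t 29.55 pos [335.6 -91.7  89.2] rot [-179.6   -4.8   10.8] F [ 1.1 -0.1 -0.4] gap 59.7
tool mm [ 1.4 37.8 29.1] units [0.1 1.9 1.5] turn 0.05
```

```bash
python3 -m pendant '[[[0,0.3,0.1,0.05],[0,0.4,0.2,0],[0,0.4,0.2,0],[0,0.4,0.2,0],[0,0.3,0.2,0],[0,0.05,0.2,0],[0,0,0.2,0],[0,0,0.1,0],[0,0,0,0],[0,0,0,0]]]' 0.3 60
python3 -c "
from h import *
need([345.5,-126.5,59],9.5)"

```

```text
time: 30.38
tool_pos: [342.3, -129.1, 53.1]
tcp_rot: [-179.3, -4.5, 10.4]
ft_force: [-0.2, 0.7, 0.3]
finger_gap: 55.6
t 30.38 pos [ 342.3 -129.1   53.1] rot [-179.3   -4.5   10.4] F [-0.2  0.7  0.3] gap 55.6
tool mm [ 4.1 -2.1 -5.5] units [ 0.2  -0.1  -0.28] turn 0.19
```

```bash
python3 -m pendant '[[[0.15,-0.1,-0.2,0.1],[0.05,0,0,0],[0,0,0,0],[0,0,0,0],[0,0,0,0],[0,0,0,0],[0,0,0,0],[0,0,-0.3,0],[0,0,-0.6,0],[-0.2,-0.2,-0.6,-0.5]]]' -1 100
python3 -c "
from h import *
need([283,23,75],80.4);s=sense();print(s['joint_pos'].round(2))
print('tool z',R.from_euler('xyz',s['tcp_rot'],degrees=True).as_matrix()[:,2].round(3))"

```

```text
time: 31.22
tool_pos: [337.3, -122.9, 89.9]
tcp_rot: [-179.3, -4.1, 12.3]
ft_force: [0.6, 0.2, -1.2]
finger_gap: 13.0
t 31.22 pos [ 337.3 -122.9   89.9] rot [-179.3   -4.1   12.3] F [ 0.6  0.2 -1.2] gap 13.0
tool mm [ -22.9 -154.    15.1] units [-1.15 -7.7   0.75] turn -14.85
[-31.68 -31.22 133.73   3.47  75.   -44.86]
tool z [ 0.068  0.027 -0.997]
```

```bash
python3 -m pendant '[[[-0.13,-0.66,-0.4,-1],[-0.1,-0.66,-0.2,-1],[-0.02,-0.67,-0.1,-1],[0.04,-0.67,0,-1],[0.1,-0.66,0,-1],[0.15,-0.65,0,-1],[0.21,-0.64,0,-1],[0.27,-0.6,0,-1],[0.32,-0.59,0,-1],[0.37,-0.55,0,-1]]]' -1 100
python3 -c "
from h import *
need([283,23,75],80.4);s=sense();print(s['joint_pos'].round(2))
print('tool z',R.from_euler('xyz',s['tcp_rot'],degrees=True).as_matrix()[:,2].round(3))
im=snapshot('scene'); cv2.imwrite('pics/s24.png',cv2.resize(im[120:220,220:350,::-1],(780,600),interpolation=cv2.INTER_CUBIC))"

```

```text
time: 32.05
tool_pos: [290.6, 2.8, 106.4]
tcp_rot: [177.8, -3.1, 60.2]
ft_force: [-0.0, 0.2, -0.8]
finger_gap: 12.5
t 32.05 pos [290.6   2.8 106.4] rot [177.8  -3.1  60.2] F [-0.   0.2 -0.8] gap 12.5
tool mm [ 12.1 -17.9  31.4] units [ 0.6  -0.9   1.57] turn -4.41
[-12.48 -51.14 142.98   2.26  85.12 -72.72]
tool z [ 0.06   0.027 -0.998]
```

View pics/s24.png

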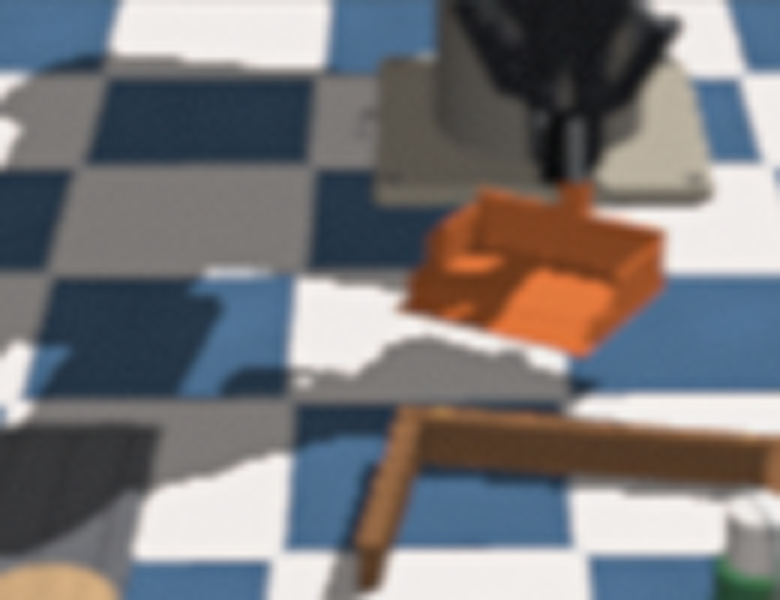

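```bash
python3 -m pendant '[[[-0.1,-0.6,0.06,-0.6],[-0.08,-0.6,0.06,-0.6],[-0.05,-0.6,0.06,-0.6],[-0.03,-0.6,0.06,-0.6],[0,-0.6,0.06,-0.6],[0.05,-0.6,0.08,-0.5],[0.05,-0.6,0.08,-0.4],[0.05,-0.6,0.1,0],[0.05,-0.6,0.1,0],[0.05,-0.6,0.1,0]]]' -1 100
python3 -c "
from h import *
need([283,23,75],80.4);s=sense();print(s['joint_pos'].round(2))
print('tool z',R.from_euler('xyz',s['tcp_rot'],degrees=True).as_matrix()[:,2].round(3))
im=snapshot('top'); cv2.imwrite('pics/t25.png',cv2.resize(im[200:320,260:420,::-1],(800,600),interpolation=cv2.INTER_CUBIC))"

```

```text
time: 32.93
tool_pos: [257.3, 50.0, 104.8]
tcp_rot: [-178.5, -1.0, 78.8]
ft_force: [-0.2, -0.2, -1.4]
finger_gap: 13.0
t 32.93 pos [257.3  50.  104.8] rot [-178.5   -1.    78.8] F [-0.2 -0.2 -1.4] gap 13.0
tool mm [-22.   31.2  28.6] units [-1.1   1.56  1.43] turn -0.34
[ -1.98 -51.12 143.06   1.21  89.36 -80.86]
tool z [-0.022  0.022 -1.   ]
```

View pics/t25.png

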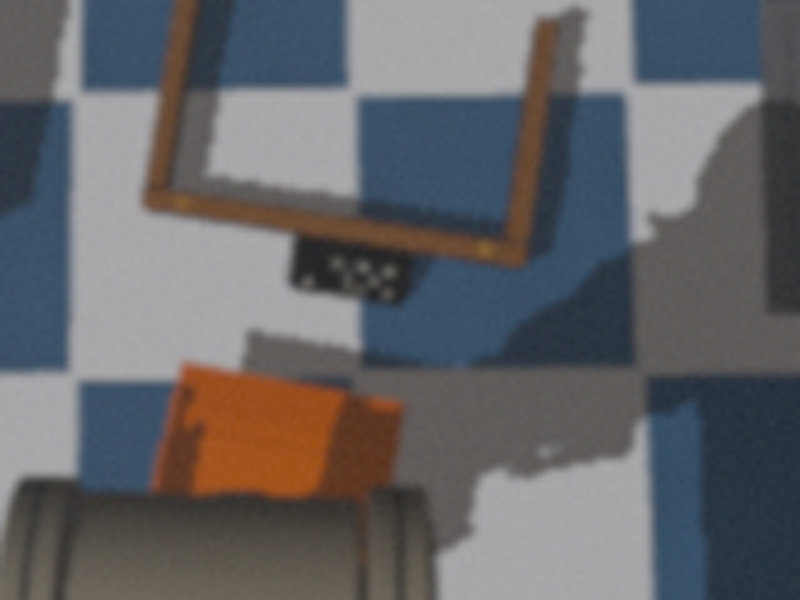

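```bash
python3 -m pendant '[[[-0.3,0,0.1,-0.15],[-0.4,0,0.2,-0.15],[-0.3,0.1,0.3,0],[-0.1,0.2,0.3,0],[0,0.2,0.3,0],[0,0.2,0.3,0],[0,0.2,0.3,0],[0,0.2,0.2,0],[0,0.1,0.1,0],[0,0,0,0]]]' -1 60
python3 -c "
from h import *
need([293,20.5,59],80.4);s=sense();print(s['joint_pos'].round(2))
print('tool z',R.from_euler('xyz',s['tcp_rot'],degrees=True).as_matrix()[:,2].round(3))
im=snapshot('top'); cv2.imwrite('pics/t26.png',cv2.resize(im[220:300,280:400,::-1],(780,520),interpolation=cv2.INTER_CUBIC))"

```

```text
time: 33.82
tool_pos: [282.1, 26.2, 63.9]
tcp_rot: [-178.1, -0.9, 79.9]
ft_force: [-0.7, 0.1, -1.2]
finger_gap: 12.8
t 33.82 pos [282.1  26.2  63.9] rot [-178.1   -0.9   79.9] F [-0.7  0.1 -1.2] gap 12.8
tool mm [-3.8 11.8  4.4] units [-0.19  0.59  0.22] turn -0.11
[ -6.49 -40.92 142.19   1.07  80.55 -86.58]
tool z [-0.029  0.022 -0.999]
```

View pics/t26.png

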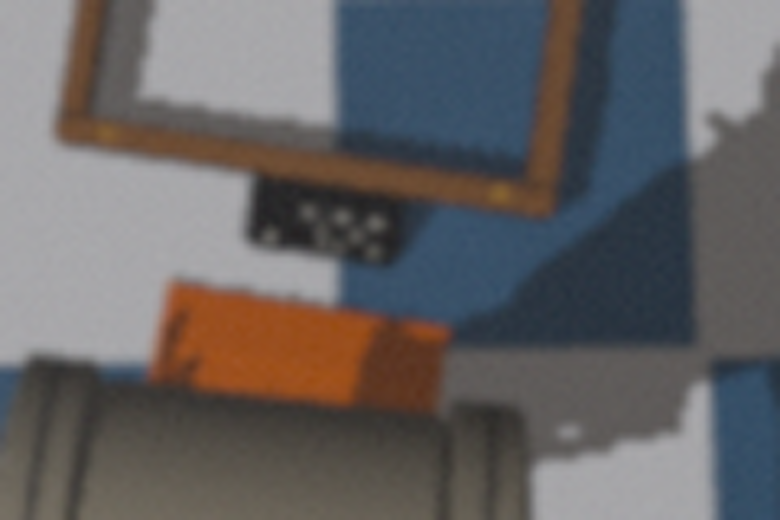

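```bash
python3 -m pendant '[[[0,0,0.2,0],[-0.05,0,0.15,0],[-0.05,0.2,0.05,0],[0,0.25,0.03,0],[0,0.25,0.03,0],[0,0.25,0.03,0],[0,0.25,0.03,0],[0,0.25,0.03,0],[0,0.25,0.03,0],[0,0.25,0.03,0]]]' -1 60
python3 -c "
from h import *
need([326,15,59],80.4);s=sense();print(s['joint_pos'].round(2))
print('tool z',R.from_euler('xyz',s['tcp_rot'],degrees=True).as_matrix()[:,2].round(3))
im=snapshot('top'); cv2.imwrite('pics/t27.png',cv2.resize(im[220:300,280:400,::-1],(780,520),interpolation=cv2.INTER_CUBIC))"

```

```text
time: 34.7
tool_pos: [323.0, 19.9, 58.9]
tcp_rot: [-178.1, -1.2, 79.9]
ft_force: [-8.6, 3.7, 13.6]
finger_gap: 12.8
t 34.7 pos [323.   19.9  58.9] rot [-178.1   -1.2   79.9] F [-8.6  3.7 13.6] gap 12.8
tool mm [-4.3  3.8 -0.3] units [-0.21  0.19 -0.02] turn -0.11
[ -7.08 -29.98 136.27   1.35  75.49 -87.33]
tool z [-0.028  0.027 -0.999]
```

View pics/t27.png

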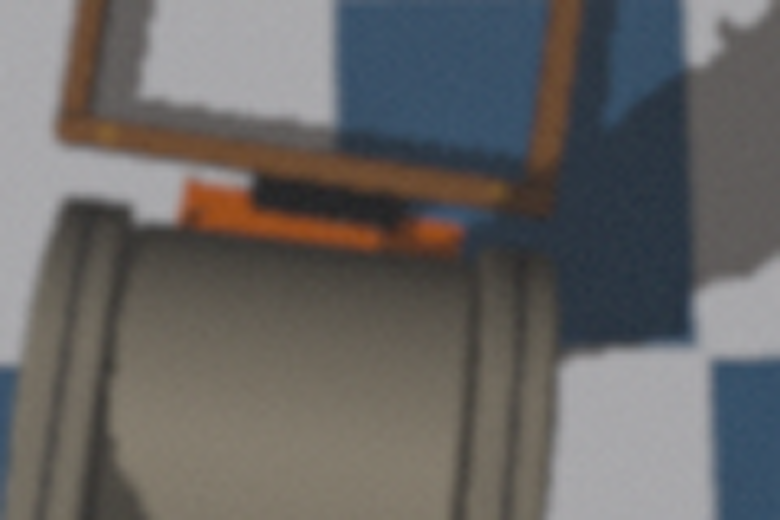

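```bash
python3 -m pendant '[[[0,0.25,0.0,0],[0,0.3,0,0],[0,0.3,0,0],[0,0.3,0,0],[0,0.3,0,0],[0,0.3,0,0],[0,0.2,0,0],[0,0.1,0,0],[0,0,0,0],[0,0,0,0]]]' -1 80
python3 -c "
from h import *
need([326,15,59],80.4);s=sense();print(s['joint_pos'].round(2))
print('tool z',R.from_euler('xyz',s['tcp_rot'],degrees=True).as_matrix()[:,2].round(3))
im=snapshot('top'); cv2.imwrite('pics/t28.png',cv2.resize(im[220:300,280:400,::-1],(780,520),interpolation=cv2.INTER_CUBIC))
im=snapshot('scene'); cv2.imwrite('pics/s28.png',cv2.resize(im[140:220,240:350,::-1],(770,560),interpolation=cv2.INTER_CUBIC))"

```

```text
time: 35.58
tool_pos: [334.5, 17.2, 66.9]
tcp_rot: [-173.1, -0.8, 80.3]
ft_force: [-1.7, 0.7, 0.4]
finger_gap: 12.7
t 35.58 pos [334.5  17.2  66.9] rot [-173.1   -0.8   80.3] F [-1.7  0.7  0.4] gap 12.7
tool mm [-3.7 -7.   8.8] units [-0.19 -0.35  0.44] turn -0.02
[ -7.1  -20.97 129.43   1.16  78.39 -87.74]
tool z [-0.116  0.034 -0.993]
```

View pics/t28.png

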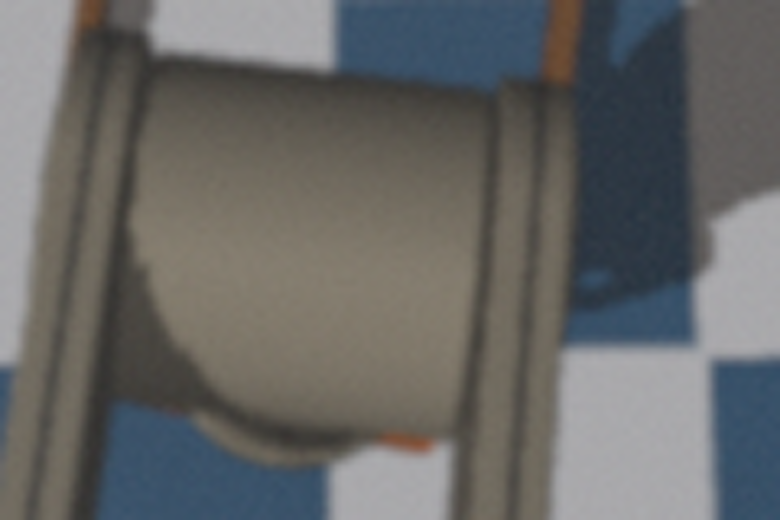

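View pics/s28.png

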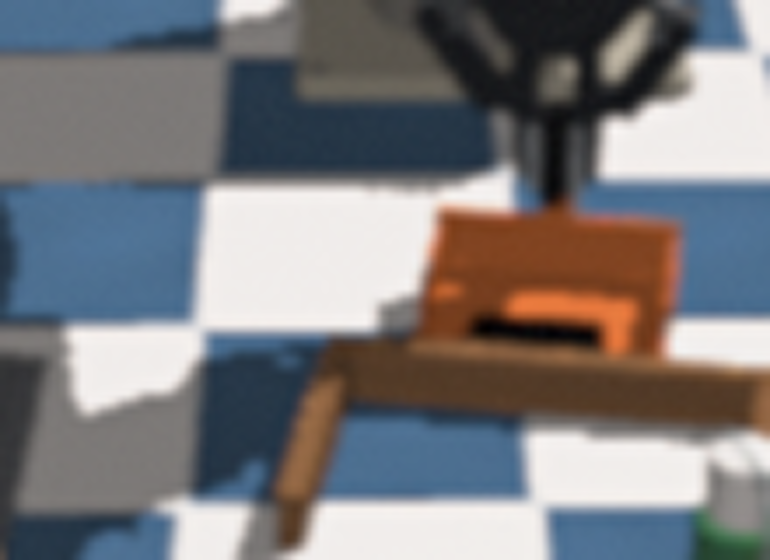

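```bash
python3 -m pendant '[[[0,0.1,0.1,0],[0,0.1,0.15,0],[0,0.1,0.15,0],[0,0.1,0.15,0],[0,0.1,0.15,0],[0,0.05,0.1,0],[0,0.05,0,0],[0,0,-0.1,0],[0,0,-0.25,0],[0,0,-0.3,0]]]' -1 80
python3 -c "
from h import *
need([326,15,59],80.4);s=sense()
print('tool z',R.from_euler('xyz',s['tcp_rot'],degrees=True).as_matrix()[:,2].round(3))
im=snapshot('scene'); cv2.imwrite('pics/s29.png',cv2.resize(im[140:220,240:350,::-1],(770,560),interpolation=cv2.INTER_CUBIC))"

```

```text
time: 36.52
tool_pos: [329.8, 17.5, 69.7]
tcp_rot: [-170.5, -0.6, 80.5]
ft_force: [-2.3, 0.9, -3.2]
finger_gap: 12.9
t 36.52 pos [329.8  17.5  69.7] rot [-170.5   -0.6   80.5] F [-2.3  0.9 -3.2] gap 12.9
tool mm [-3.2 -1.6 11.1] units [-0.16 -0.08  0.55] turn 0.02
tool z [-0.16   0.037 -0.986]
```

View pics/s29.png

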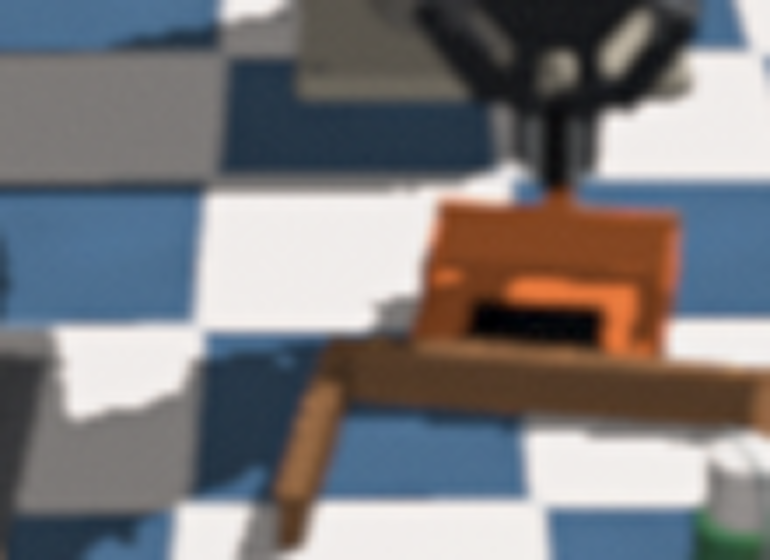

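```bash
python3 -m pendant '[[[0,-0.06,-0.3,0],[0,-0.06,-0.35,0],[0,-0.07,-0.4,0],[0,-0.08,-0.5,0],[0,-0.08,-0.5,0],[0,-0.09,-0.55,0],[0,-0.09,-0.55,0],[0,-0.09,-0.55,0],[0,-0.08,-0.5,0],[0.2,-0.06,-0.4,0]]]' -1 100
python3 -c "
from h import *
need([366,340,180],79);s=sense();print(s['joint_pos'].round(2))
im=snapshot('top'); cv2.imwrite('pics/t30.png',cv2.resize(im[210:300,280:400,::-1],(780,585),interpolation=cv2.INTER_CUBIC))
im=snapshot('scene'); cv2.imwrite('pics/s30.png',cv2.resize(im[120:220,240:350,::-1],(660,600),interpolation=cv2.INTER_CUBIC))"

```

```text
time: 37.4
tool_pos: [332.7, 19.7, 175.1]
tcp_rot: [-171.0, -0.6, 80.4]
ft_force: [0.3, 0.1, -1.5]
finger_gap: 12.8
t 37.4 pos [332.7  19.7 175.1] rot [-171.    -0.6   80.4] F [ 0.3  0.1 -1.5] gap 12.8
tool mm [321.4 -20.4   1.8] units [16.07 -1.02  0.09] turn 0.31
[ -6.64 -25.67 121.28   1.08  93.32 -87.13]
```

View pics/s30.png

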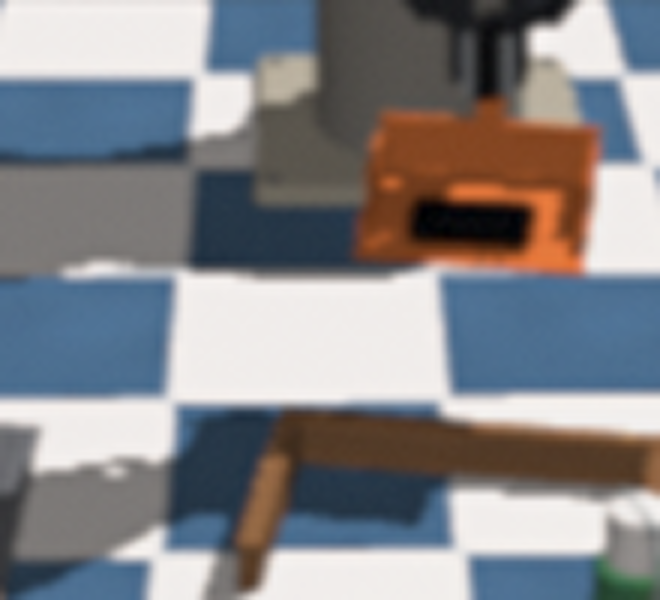

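View pics/t30.png

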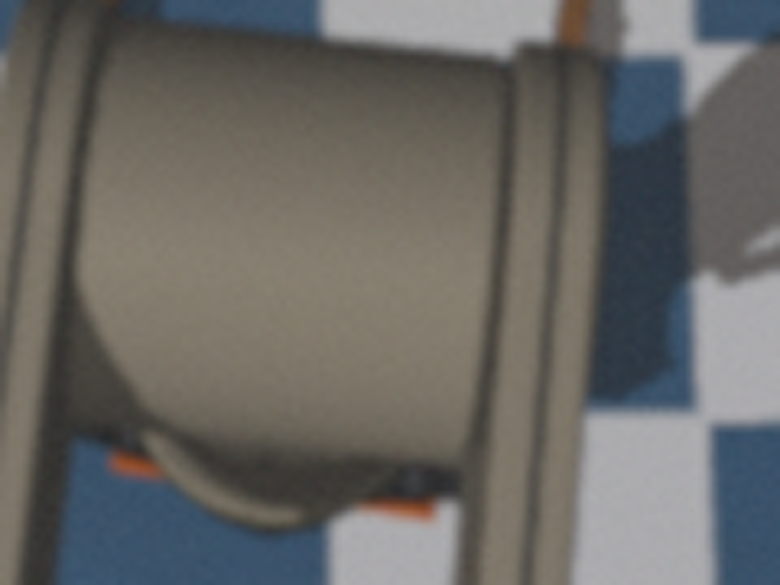

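```bash
python3 -m pendant '[[[0.4,0,-0.1,0],[0.7,0.1,-0.1,0],[0.9,0.2,-0.1,0],[1,0.2,-0.1,0],[1,0.2,-0.1,0],[1,0.2,-0.1,0],[1,0.2,-0.1,0],[1,0.2,-0.1,0.1],[1,0.2,0,0.1],[1,0.2,0,0.1]]]' -1 100
python3 -c "
from h import *
need([457.6,328,185],78.8)
im=snapshot('scene'); cv2.imwrite('pics/s31.png',cv2.resize(im[120:240,310:490,::-1],(780,520),interpolation=cv2.INTER_CUBIC))"

```

```text
time: 38.33
tool_pos: [398.0, 201.8, 182.5]
tcp_rot: [-170.6, -0.2, 78.8]
ft_force: [1.2, -1.2, -1.0]
finger_gap: 12.7
t 38.33 pos [398.  201.8 182.5] rot [-170.6   -0.2   78.8] F [ 1.2 -1.2 -1. ] gap 12.7
tool mm [135.4  33.2  -7.5] units [ 6.77  1.66 -0.37] turn -0.01
```

View pics/s31.png

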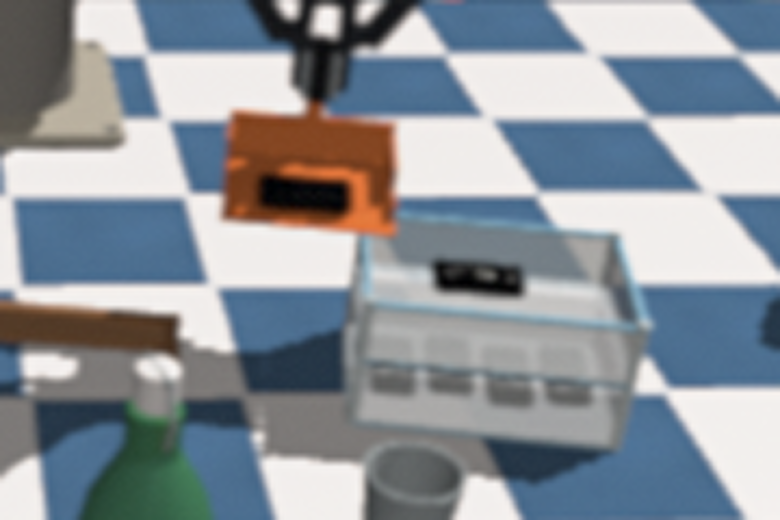

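```bash
python3 -m pendant '[[[0.9,0.1,-0.2,0],[0.9,0.15,-0.1,0],[0.9,0.2,-0.1,0],[0.9,0.2,-0.05,0],[0.8,0.2,0,0],[0.7,0.2,0,0],[0.5,0.2,0,0],[0.3,0.2,0,0],[0.1,0.1,0,0],[0,0,0,0]]]' -1 100
python3 -c "
from h import *
need([457.6,328,140],78.8)
im=snapshot('scene'); cv2.imwrite('pics/s32.png',cv2.resize(im[120:240,340:490,::-1],(750,600),interpolation=cv2.INTER_CUBIC))
im=snapshot('top'); cv2.imwrite('pics/t32.png',cv2.resize(im[150:270,150:280,::-1],(650,600),interpolation=cv2.INTER_CUBIC))"

```

```text
time: 39.22
tool_pos: [447.8, 328.4, 175.4]
tcp_rot: [-169.7, 0.2, 79.1]
ft_force: [0.4, -1.1, -2.1]
finger_gap: 13.0
t 39.22 pos [447.8 328.4 175.4] rot [-169.7    0.2   79.1] F [ 0.4 -1.1 -2.1] gap 13.0
tool mm [ 1.6 15.9 33.1] units [0.08 0.79 1.66] turn 0.06
```

View pics/s32.png

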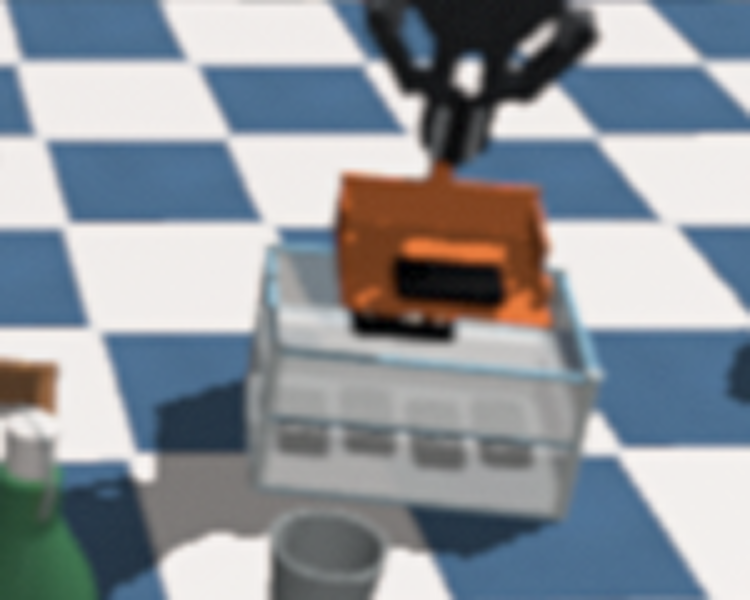

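View pics/t32.png

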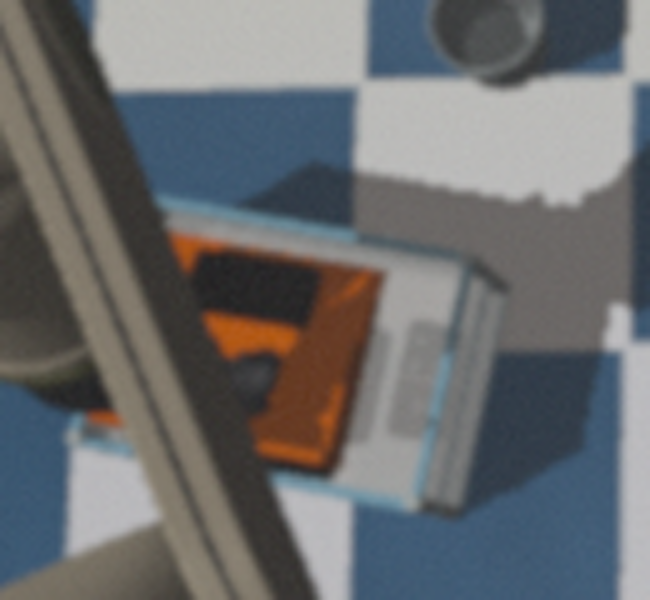

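```bash
python3 -m pendant '[[[0,0,0.2,0],[0,0,0.3,0],[0,0,0.3,0],[0,0.1,0.2,0],[0,0.25,0,0],[0,0.3,-0.07,0],[0,0.3,-0.07,0],[0,0.3,-0.07,0],[0,0.3,-0.07,0],[0,0.3,-0.07,0]]]' -1 20
python3 -c "
from h import *
need([457.6,328,140],78.8)
im=snapshot('scene'); cv2.imwrite('pics/s33.png',cv2.resize(im[120:240,340:490,::-1],(750,600),interpolation=cv2.INTER_CUBIC))"

```

```text
time: 40.15
tool_pos: [467.8, 321.9, 156.3]
tcp_rot: [-167.8, 0.4, 79.2]
ft_force: [-26.3, 1.8, 13.5]
finger_gap: 12.9
t 40.15 pos [467.8 321.9 156.3] rot [-167.8    0.4   79.2] F [-26.3   1.8  13.5] gap 12.9
tool mm [ 4.2 -7.5 18.3] units [ 0.21 -0.38  0.91] turn 0.1
```

View pics/s33.png

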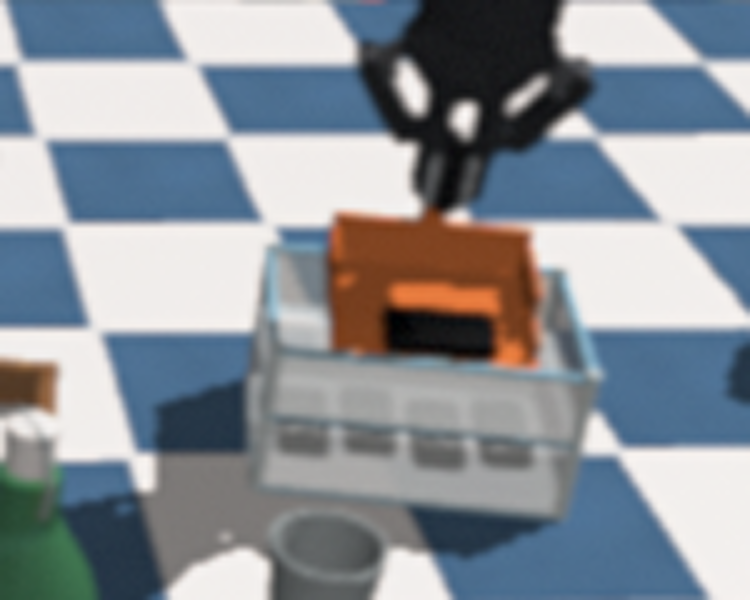

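```bash
python3 -m pendant '[[[0,-0.4,0.1,0],[0,0,0.35,0],[0,0,0.35,0],[0,0.3,-0.05,0],[0,0.35,-0.15,0],[0,0.35,-0.15,0],[0,0.35,-0.15,0],[0,0.35,-0.15,0],[0,0.35,-0.15,0],[0,0.35,-0.15,0]]]' -1 20
python3 -c "
from h import *
need([457.6,328,140],78.8)
s=sense();M=R.from_euler('xyz',s['tcp_rot'],degrees=True).as_matrix();p=s['tool_pos']-18.7*M[:,2];d=p[:2]-[488,317];lx=d@[.981,-.194];print('pivot local x',lx,'z',p[2],'lip z if at wall',p[2]-np.sqrt(max(0,118**2-(61-lx)**2)))
im=snapshot('scene'); cv2.imwrite('pics/s34.png',cv2.resize(im[120:240,340:490,::-1],(750,600),interpolation=cv2.INTER_CUBIC))"

```

```text
time: 41.03
tool_pos: [499.4, 317.2, 149.1]
tcp_rot: [-166.0, 0.5, 79.5]
ft_force: [-10.7, 3.1, 3.9]
finger_gap: 13.0
t 41.03 pos [499.4 317.2 149.1] rot [-166.     0.5   79.5] F [-10.7   3.1   3.9] gap 13.0
tool mm [  3.  -39.6  19.3] units [ 0.15 -1.98  0.96] turn 0.14
pivot local x 15.716096698353068 z 167.26833118137068 lip z if at wall 58.303345512729905
```

View pics/s34.png

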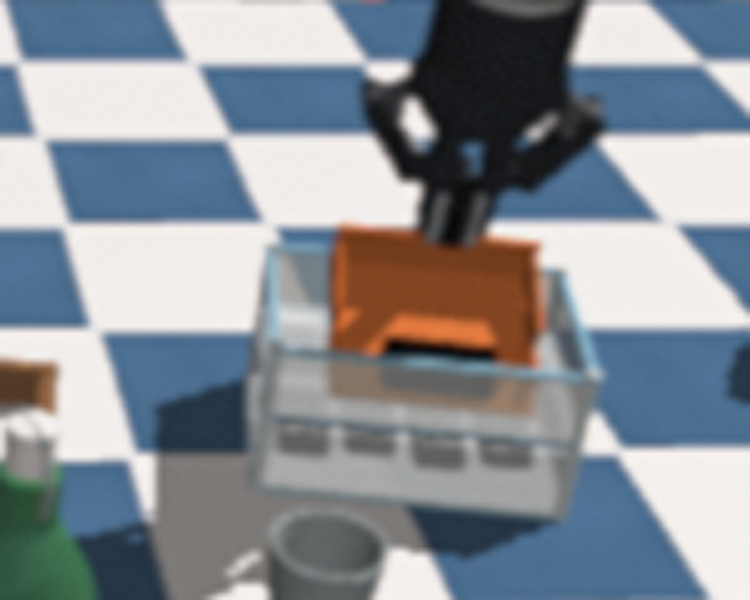

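```bash
python3 -m pendant '[[[0,-0.9,-0.1,0],[0,-1,-0.1,0],[0,-1,-0.1,0],[0,-0.5,-0.1,0],[0,-0.2,-0.2,0],[0,0,-0.4,0],[0,0,-0.5,0],[0,0,-0.5,0],[0,0,-0.3,0],[0,0,0,0]]]' -1 50
python3 -c "
from h import *
need([457.6,328,140],78.8)
im=snapshot('scene'); cv2.imwrite('pics/s35.png',cv2.resize(im[120:240,340:490,::-1],(750,600),interpolation=cv2.INTER_CUBIC))
im=snapshot('top'); cv2.imwrite('pics/t35.png',cv2.resize(im[150:270,150:280,::-1],(650,600),interpolation=cv2.INTER_CUBIC))"

```

```text
time: 41.92
tool_pos: [450.9, 325.3, 215.2]
tcp_rot: [-166.3, 0.4, 79.1]
ft_force: [-0.1, 0.0, -0.8]
finger_gap: 12.7
t 41.92 pos [450.9 325.3 215.2] rot [-166.3    0.4   79.1] F [-0.1  0.  -0.8] gap 12.7
tool mm [ 4.5 23.7 71.6] units [0.22 1.18 3.58] turn 0.06
```

View pics/s35.png

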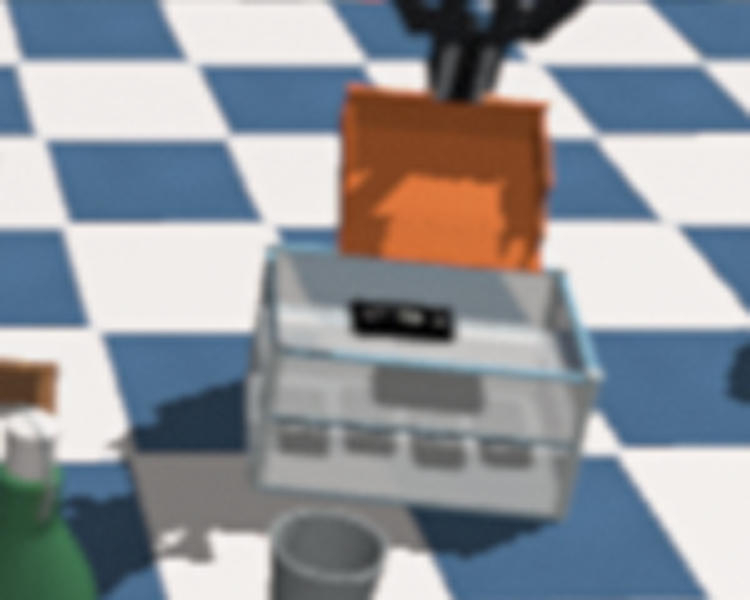

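View pics/t35.png

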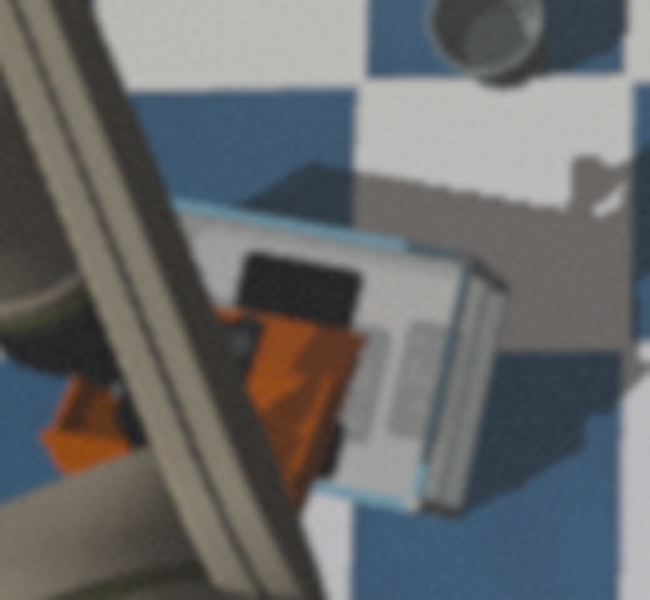

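```bash
python3 -m pendant '[[[-0.5,0.15,0,1],[-0.88,0.37,0,1],[-0.84,0.44,0,1],[-0.8,0.52,0,1],[-0.76,0.57,0,1],[-0.71,0.64,0,1],[-0.65,0.7,0,1],[-0.59,0.75,0,1],[-0.52,0.8,0,1],[-0.46,0.83,0,1]]]' -1 80
python3 -c "
from h import *
need([501,-296,150],-91.5);s=sense();print(s['joint_pos'].round(1))"

```

```text
time: 42.85
tool_pos: [469.3, 139.9, 194.3]
tcp_rot: [-170.7, 11.0, 32.4]
ft_force: [1.2, 0.4, -2.7]
finger_gap: 12.9
t 42.85 pos [469.3 139.9 194.3] rot [-170.7   11.    32.4] F [ 1.2  0.4 -2.7] gap 12.9
tool mm [-194.4  393.5   19.8] units [-9.72 19.67  0.99] turn 27.02
[  7.7   4.8  93.2   3.9  95.8 -23.9]
```

```bash
python3 -m pendant '[[[-0.43,0.85,-0.1,1],[-0.36,0.88,-0.1,1],[-0.28,0.91,-0.1,1],[-0.2,0.93,-0.1,1],[-0.12,0.94,-0.1,1],[-0.03,0.95,-0.1,1],[0.05,0.95,-0.1,1],[0.13,0.94,-0.1,1],[0.21,0.93,-0.1,1],[0.29,0.9,-0.1,1]]]' -1 80
python3 -c "
from h import *
need([501,-296,150],-91.5);s=sense();print(s['joint_pos'].round(1))"

```

```text
time: 43.68
tool_pos: [486.0, -59.7, 195.2]
tcp_rot: [177.7, 14.9, -17.1]
ft_force: [-0.3, 0.1, -1.1]
finger_gap: 12.9
t 43.68 pos [486.  -59.7 195.2] rot [177.7  14.9 -17.1] F [-0.3  0.1 -1.1] gap 12.9
tool mm [ 92.5 220.4  31.1] units [ 4.62 11.02  1.55] turn 16.24
[-12.2   6.6  91.3  -1.1  97.1   4.6]
```

```bash
python3 -m pendant '[[[0.36,0.83,0,1],[0.42,0.8,0,1],[0.48,0.76,0,1],[0.54,0.72,0,1],[0.6,0.67,0,1],[0.66,0.62,0,1],[0.7,0.58,0,1],[0.74,0.52,0,1],[0.78,0.45,0,1],[0.7,0.33,0,1]]]' -1 80
python3 -c "
from h import *
need([501,-296,150],-91.5);s=sense();print(s['joint_pos'].round(1))
print('tool z',R.from_euler('xyz',s['tcp_rot'],degrees=True).as_matrix()[:,2].round(3))"

```

```text
time: 44.52
tool_pos: [498.3, -245.4, 176.0]
tcp_rot: [166.9, 8.7, -66.0]
ft_force: [0.5, -0.5, -1.6]
finger_gap: 12.8
t 44.52 pos [ 498.3 -245.4  176. ] rot [166.9   8.7 -66. ] F [ 0.5 -0.5 -1.6] gap 12.8
tool mm [50.7 13.4 22.1] units [2.53 0.67 1.11] turn 5.56
[-28.2  17.3  81.2  -5.1  96.2  36.9]
tool z [-0.266  0.043 -0.963]
```

```bash
python3 -m pendant '[[[0.4,0.1,0,0.8],[0.4,0.1,0.1,0.8],[0.4,0.1,0.2,0.8],[0.4,0.1,0.3,0.8],[0.4,0.1,0.4,0.8],[0.3,0.1,0.4,0.7],[0.2,0,0.4,0.5],[0,0,0.4,0.2],[0,0,0.3,0],[0,0,0.1,0]]]' -1 80
python3 -c "
from h import *
need([496.4,-295,90],-91.5);s=sense()
print('tool z',R.from_euler('xyz',s['tcp_rot'],degrees=True).as_matrix()[:,2].round(3))
im=snapshot('wrist'); cv2.imwrite('pics/w40.png',im[:,:,::-1])
im=snapshot('scene'); cv2.imwrite('pics/s40.png',cv2.resize(im[120:250,160:300,::-1],(640,594),interpolation=cv2.INTER_CUBIC))"

```

```text
time: 45.35
tool_pos: [480.7, -299.0, 112.8]
tcp_rot: [164.0, 2.4, -91.9]
ft_force: [-0.0, 0.9, -1.2]
finger_gap: 13.2
t 45.35 pos [ 480.7 -299.   112.8] rot [164.    2.4 -91.9] F [-0.   0.9 -1.2] gap 13.2
tool mm [ -3.5 -21.3  17.8] units [-0.18 -1.06  0.89] turn -0.08
tool z [-0.274  0.05  -0.96 ]
```

View pics/s40.png

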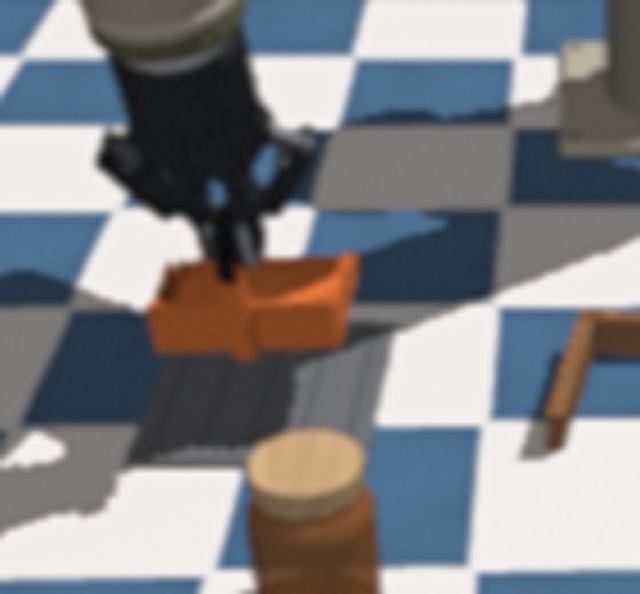

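View pics/w40.png

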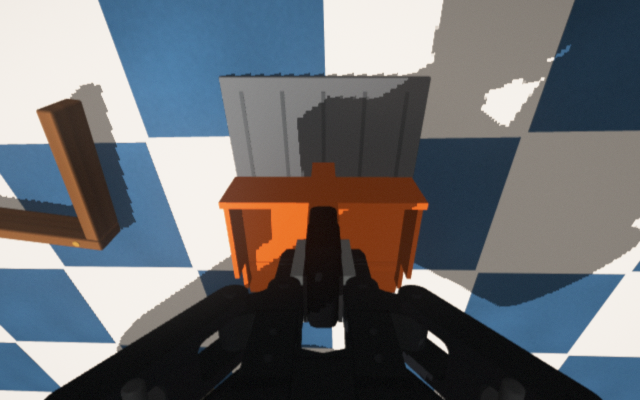

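```bash
python3 -m pendant '[[[-0.05,-0.3,0.1,0],[-0.05,-0.3,0.2,0],[-0.05,-0.3,0.25,0],[0,-0.25,0.3,0],[0,-0.2,0.3,0],[0,0,0.25,0],[0,0,0.2,0],[0,0,0.15,0],[0,0,0,0],[0,0,0,0]]]' -1 60
python3 -c "
from h import *
need([496.4,-295,62],-91.5);s=sense()
M=R.from_euler('xyz',s['tcp_rot'],degrees=True).as_matrix();print('pivot',(s['tool_pos']-18.7*M[:,2]).round(1))
im=snapshot('wrist'); cv2.imwrite('pics/w41.png',im[:,:,::-1])"

```

```text
time: 46.28
tool_pos: [501.3, -293.2, 69.2]
tcp_rot: [164.2, 2.4, -91.6]
ft_force: [-0.9, 0.6, -1.6]
finger_gap: 13.0
t 46.28 pos [ 501.3 -293.2   69.2] rot [164.2   2.4 -91.6] F [-0.9  0.6 -1.6] gap 13.0
tool mm [2.2 2.7 8.2] units [0.11 0.14 0.41] turn -0.02
pivot [ 506.4 -294.1   87.2]
```

View pics/w41.png

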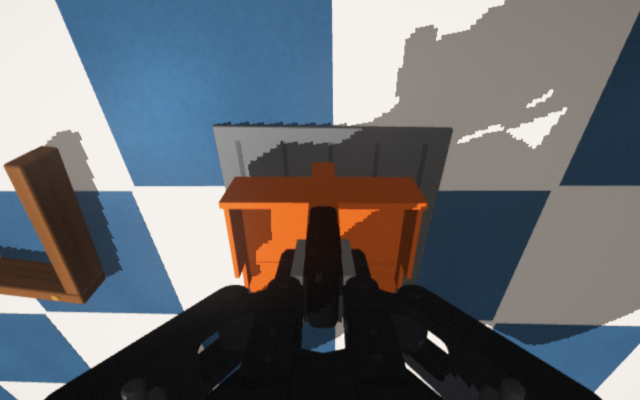

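```bash
python3 - <<'E'
from h import *
np.set_printoptions(precision=1,suppress=True)
s=sense()
a=ray('wrist',(213.5,127.5),4,s);b=ray('wrist',(451.5,129),4,s);print('coaster far',a,b,(a+b)/2,np.degrees(np.arctan2((a-b)[0],(a-b)[1])))
for z in (8,12):
  c=ray('wrist',(233,177.5),z,s);d=ray('wrist',(413,178.5),z,s);print(z,'scoop back',c,d,(c+d)/2,np.hypot(*(c-d)[:2]),np.degrees(np.arctan2((c-d)[0],(c-d)[1])))
E
```

```text
coaster far [ 546.2 -222.2    4. ] [ 543.3 -370.6    4. ] [ 544.8 -296.4    4. ] 1.1122007634234194
8 scoop back [ 512.1 -229.3    8. ] [ 510.7 -350.7    8. ] [ 511.4 -290.     8. ] 121.41344353667559 0.6360463236665881
12 scoop back [ 514.3 -230.9   12. ] [ 513.  -349.6   12. ] [ 513.7 -290.3   12. ] 118.69335425376464 0.6360463236666082
```

```bash
python3 -m pendant '[[[0.1,0.05,0.05,0],[0.1,0.05,0.1,0],[0,0,0.1,0],[0,0,0.1,0],[0,0,0.1,0],[0,0,0.1,0],[0,0,0.1,0],[0,0,0,0],[0,0,0,0],[0,0,0,0]]]' -1 40
python3 -c "
from h import *
need([496.4,-295,62],-91.5);s=sense()
M=R.from_euler('xyz',s['tcp_rot'],degrees=True).as_matrix();print('pivot',(s['tool_pos']-18.7*M[:,2]).round(1))
im=snapshot('wrist'); cv2.imwrite('pics/w42.png',im[:,:,::-1])
im=snapshot('scene'); cv2.imwrite('pics/s42.png',cv2.resize(im[120:250,160:300,::-1],(640,594),interpolation=cv2.INTER_CUBIC))"

```

```text
time: 47.17
tool_pos: [498.5, -298.2, 65.0]
tcp_rot: [164.6, 2.2, -91.6]
ft_force: [-0.0, -0.7, -1.6]
finger_gap: 13.0
t 47.17 pos [ 498.5 -298.2   65. ] rot [164.6   2.2 -91.6] F [-0.  -0.7 -1.6] gap 13.0
tool mm [-3.1  1.2  3.6] units [-0.15  0.06  0.18] turn -0.03
pivot [ 503.4 -299.1   83.1]
```

View pics/w42.png

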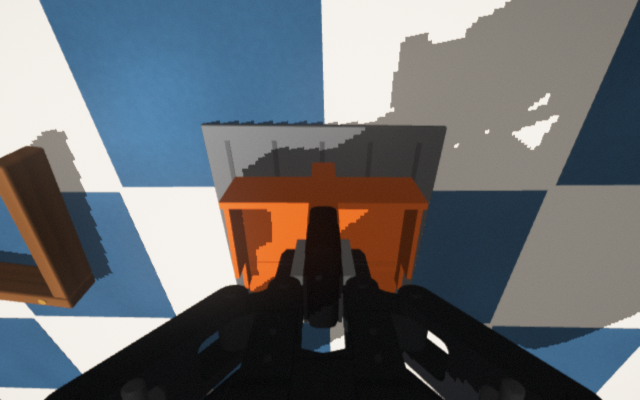

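View pics/s42.png

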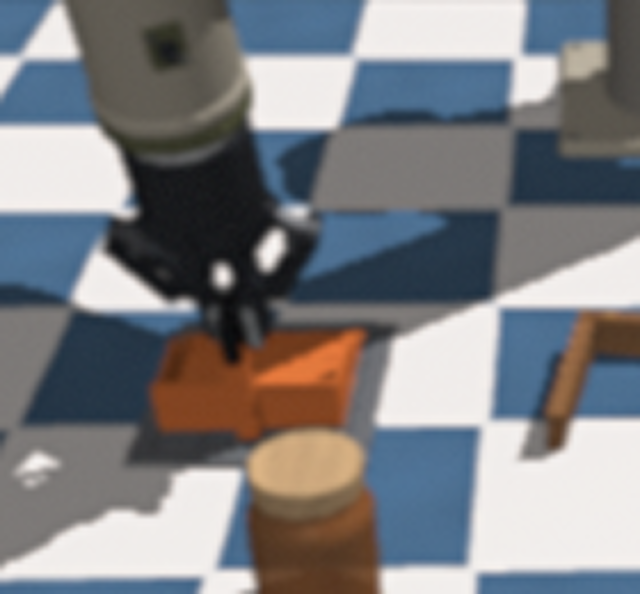

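```bash
python3 -m pendant '[[[0,0,0.1,0],[0,0,0.12,0],[0,0,0.12,0],[0,0,0.12,0],[0,0,0.1,0],[0,0,0.05,0],[0,0,0,0],[0,0,0,0],[0,0,0,0],[0,0,0,0]]]' -1 30
python3 - <<'E'
from h import *
np.set_printoptions(precision=1,suppress=True)
need([496.4,-295,62],-91.5);s=sense()
im=snapshot('wrist'); cv2.imwrite('pics/w43.png',im[:,:,::-1])
cv2.imwrite('pics/w43c.png',cv2.resize(im[100:300,190:460,::-1],(800,592),interpolation=cv2.INTER_CUBIC))
E
```

```text
time: 48.1
tool_pos: [498.4, -298.0, 63.8]
tcp_rot: [164.9, 2.0, -91.6]
ft_force: [-0.4, 0.6, 4.0]
finger_gap: 12.8
t 48.1 pos [ 498.4 -298.    63.8] rot [164.9   2.  -91.6] F [-0.4  0.6  4. ] gap 12.8
tool mm [-2.9  1.5  2.4] units [-0.1  0.1  0.1] turn -0.03
```

View pics/w43c.png

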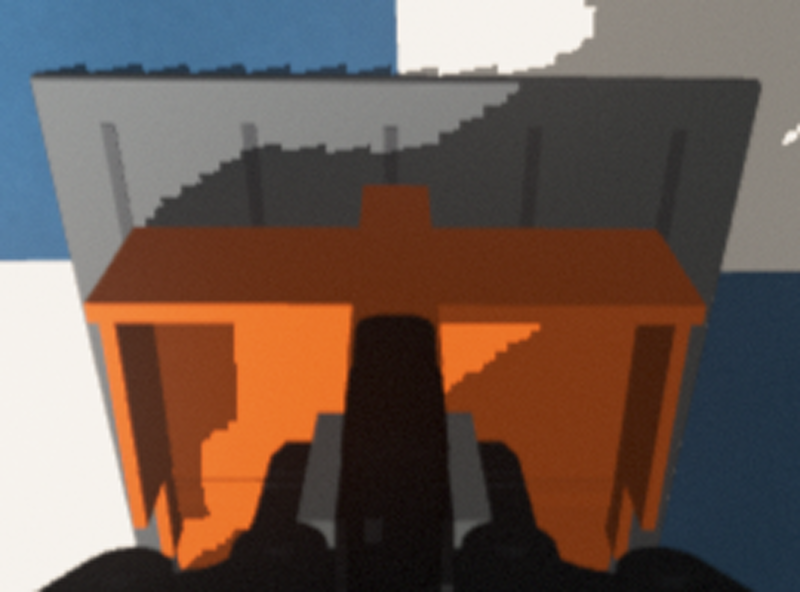

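```bash
python3 - <<'E'
from h import *
np.set_printoptions(precision=1,suppress=True)
s=sense()
f=lambda x,y:(190+x/2.963-.3,100+y/2.963-.3)
P=[ray('wrist',f(*q),4,s) for q in [(33,77),(762,80),(130,229),(660,230)]]
a,b,c,d=P;print((a+b)/2,(c+d)/2,np.hypot(*(a-b)[:2]),np.hypot(*(c-d)[:2]))
for u,v in((a,b),(c,d)): print(np.degrees(np.arctan2((u-v)[0],(u-v)[1])))
E
```

```text
[ 545.8 -296.7    4. ] [ 510.6 -295.5    4. ] 149.1524413186403 119.58557559573796
1.2331236170778757
0.7183722761044338
```

```bash
python3 -m pendant '[[[0,0,0,0],[0,0,0,0],[0,0,0,0],[0,0,0,0],[0,0,0,0],[0,0,0,0],[0,0,-0.2,0],[0,0,-0.4,0],[0,0,-0.6,0],[0,0,-0.7,0]]]' 0.3 40
python3 -c "
from h import *
need([496.4,-295,62],-91.5)"
python3 -m pendant '[[[0,-0.2,-0.8,0],[0,-0.2,-0.8,0],[0,-0.2,-0.8,0],[0,-0.2,-0.8,0],[0,-0.2,-0.8,0],[0,-0.2,-0.6,0],[0,0,-0.3,0],[0,0,0,0],[0,0,0,0],[0,0,0,0]]]' 0.3 40
python3 - <<'E'
from h import *
s=sense()
im=snapshot('wrist'); cv2.imwrite('pics/w50.png',im[:,:,::-1])
im=snapshot('scene'); cv2.imwrite('pics/s50.png',im[:,:,::-1])
im=snapshot('top'); cv2.imwrite('pics/t50.png',im[:,:,::-1])
print(s['time'])
E
```

```text
time: 48.98
tool_pos: [505.9, -298.3, 98.4]
tcp_rot: [164.5, 2.3, -91.7]
ft_force: [-0.6, 0.4, -0.8]
finger_gap: 55.5
t 48.98 pos [ 505.9 -298.3   98.4] rot [164.5   2.3 -91.7] F [-0.6  0.4 -0.8] gap 55.5
tool mm [-1.6 -0.5 37.7] units [-0.08 -0.02  1.89] turn -0.04
time: 49.82
tool_pos: [562.3, -305.1, 206.7]
tcp_rot: [165.3, 1.9, -91.6]
ft_force: [0.7, -0.0, -0.3]
finger_gap: 55.8
49.8167
```

View pics/w50.png

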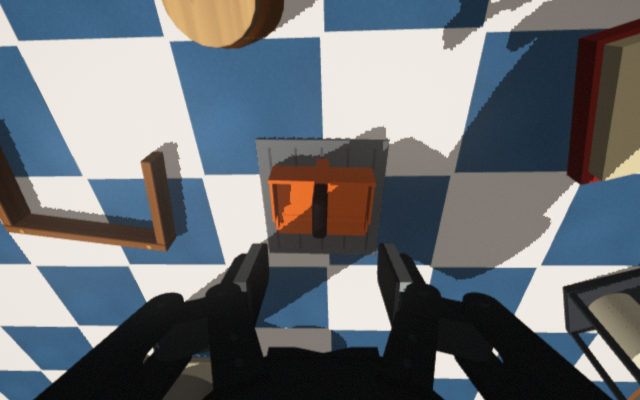

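View pics/s50.png

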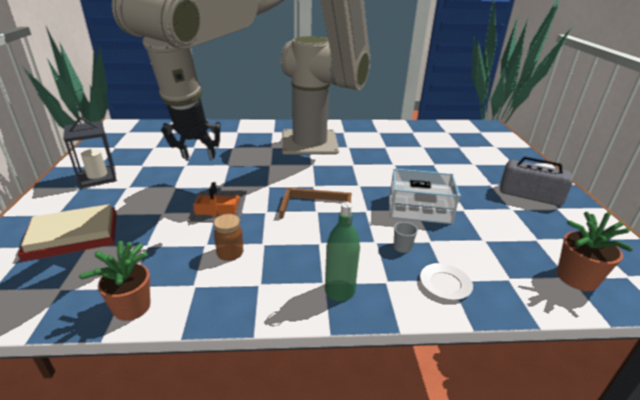

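View pics/t50.png

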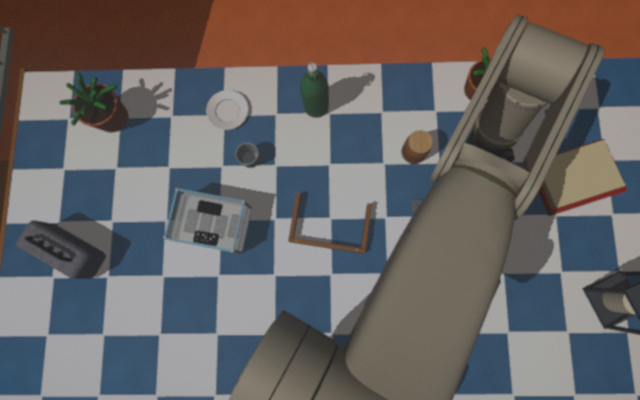

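```bash
python3 - <<'E'
from h import *
np.set_printoptions(precision=1,suppress=True)
s=sense()
R_=lambda q,z:ray('wrist',q,z,s)[:2]
print('coaster far/near',R_((322,139),4),R_((323,252),4))
print('scoop back/lip',R_((322,167),4),R_((323,235.5),5))
print('left/right at lip', R_((274,235),5),R_((372,235),5),'coaster L/R',R_((267,235),4),R_((379,235),4))
im=cv2.imread('pics/w50.png');cv2.imwrite('pics/w50c.png',cv2.resize(im[120:270,220:420],(800,600),interpolation=cv2.INTER_CUBIC))
E
```

```text
coaster far/near [ 545.6 -296.8] [ 378.  -293.1]
scoop back/lip [ 511.  -295.7] [ 408.6 -294. ]
left/right at lip [ 409.6 -227.5] [ 409.3 -359.7] coaster L/R [ 408.8 -217.6] [ 408.4 -369.2]
```

View pics/w50c.png

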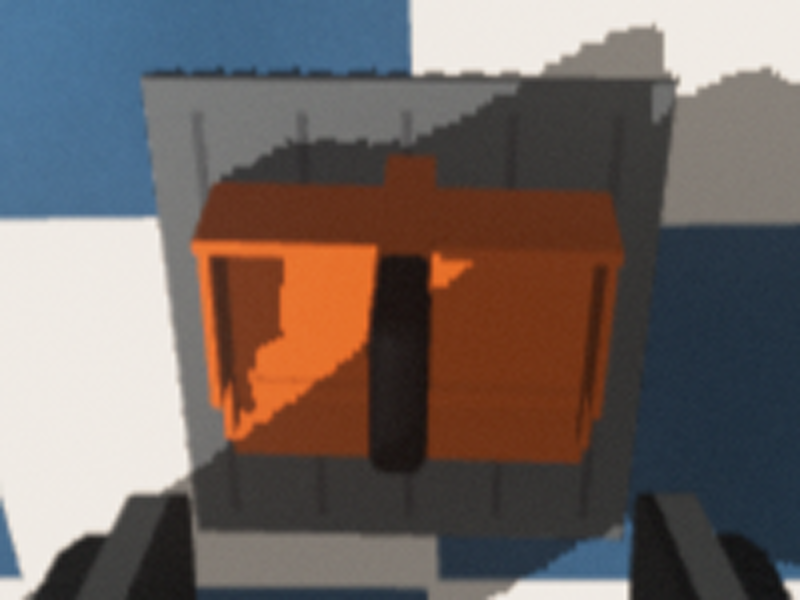

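```bash
python3 -c "
from bench import *
s=sense();print(s['time'],s['qd'].round(2),s['ft_force'].round(1))
print(hand_in())"
```

```text
49.9667 [0.02 0.33 0.07 0.04 0.05 0.01] [-0.1 -0.1 -0.1]
the job is handed in; nothing more can be done
None
```

The job is done and handed in at 50.0 s. Both dominoes are in the caddy's open top tier, and the scoop is back flat on its coaster and released.

**What happened along the way:**
- Both dominoes were scooped off the table together. On the lift the lip slipped over the pen's near wall, and domino A fell out on the robot side.
- I tipped domino B into the caddy first.
- While I worked towards A, the scoop swung too far lip-up in the grip. I laid it on the table once and took hold of its handle again.
- I then scooped A against the outside of the near wall and tipped it into the caddy. It left the scoop face down.
- To tip each domino, I pressed the lip against an inner caddy wall so the scoop pivoted in the grip, then pulled back sharply.

**Last checks:**
- The scene and top pictures show both dominoes lying inside the upper tier.
- The scoop is flat, about 2 mm off the coaster's centre and turned no more than about 3°.
- The cup and jar look unmoved.
- The gripper is open and about 200 mm above the table. The force reading was close to zero.

**Weak points:**
- The tool was leaning about 15° when it let go of the scoop.
- Two arm joints ran right up to their range limits while I reached for A. The readings I took stayed just inside, but I only read them between moves.
- The highest force I read was about 30 N, also only between moves.

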